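Pack the spice pots and clamp the canister's camlock lid

ROBOT

A 6-joint arm with a two-finger parallel gripper is mounted at the origin on the work surface. World frame = base frame: x ahead of the robot, y to its left, z up, the work surface at z = 0. Lengths are in mm, angles in rad, forces in N, time in s.
With the tool pointing down it reaches from about 350 to 925 mm from the base axis. Payload 6.4 kg.
Tool frame: the origin (TCP) lies on the front face of the gripper's body, between the roots of the fingers; the fingertips stand 97 mm ahead of it and the grasp point (between the pads) lies 78 mm ahead of it (arm.tcp_to_tips is the distance from the TCP to the fingertips, in mm); z points along the fingers, y is the direction in which the jaws open and shut (so a half turn about z gives the same grasp; the last joint's range is limited). The gripper opens to 94 mm and grips with 3 to 60 N. Pads are 16 mm wide; open, the fingers measure 119 mm over their backs; the gripper's body (75 mm by 177 mm) begins 78 mm behind the grasp point.
Start: joints at [1.082, 0.245, 1.558, -0, 1.339, -0.174], TCP at [201.255, 618.071, 302.655] pointing down, gripper open.
Joint ranges: [-3.13, 3.13], [-1.02, 2.26], [0.13, 2.54], [-0.95, 4.09], [0.21, 2.88], [-2.74, 2.74]. Speed limits (rad/s): [2.57, 2.57, 3.14, 3.14, 3.14, 3.14].

INTERFACE

Orientations are given as [roll, pitch, yaw] about the fixed x, y, z axes, in that order (R = Rz(yaw) Ry(pitch) Rx(roll)).
In Python, from bench import arm gives the robot as it stands. The module is installed in compiled form; this text tells all that it offers.
- The arm moves only by the shell command python3 -m jog 'ROWS' [FORCE]. ROWS is a JSON object of lists of equal length, an entry for each row: "rot": the turn, a rotation vector about the tool's x, y, z in degrees, a list of three; "travel": the shift along the tool's x, y, z in m, a list of three; "fingers": the opening, from 0 (shut) to 1 (fully open). A call has 1 to 10 rows; each row is the pose to reach, as a shift and turn from the pose commanded when the call began, along the tool's axes at that moment; what a row does not reach only later rows make up. A row lasts 1/10 s, in which the tool goes at most 50 mm and 8.59 degrees, less where a joint would pass 70% of its speed; a pose out of reach is approached as far as the arm can. A call with a gripper value outside its range is refused whole. The fingers move at their own pace and stop on an object; FORCE is the grip in N (left out, the last holds). Time passes only in rows, so rows that repeat a pose let the fingers close. It gives the time, the measured TCP pose, the force and the opening at its end, in the units of the state.
- arm.observe(): the state, without advancing time (a new reading comes with each control period).
- arm.snapshot(name): name is "scene" or "top" or "wrist"; returns the picture (384x512x3 uint8, blue, green, red); there is no depth.
- arm.camera_info(name): a dict with "camera_matrix" (3x3 intrinsics, pixels), "extrinsics" (4x4, takes a point from camera to world coordinates); the wrist camera has in their place "T_tool_cam" (4x4, takes a point from camera to tool coordinates, whose origin is the TCP and whose axes are the flange's). Camera axes: x right, y down, z forward; pixel columns grow to the right and rows downward; lengths in mm; the calibration is good to about 2 mm. A picture is of the moment at which its call begins: read the wrist's pose just before it. camera_info takes no time and is no camera call.
- arm.close_job(): hands the job in, once; it reports no verdict.
The state is a dict: "clock": time; "joint_positions": joint angles; "qvel": joint speeds; "effort": joint torques, N m; "tool_pos": TCP position; "tool_rot": TCP orientation; "force": force on the tool from outside, world axes, zero at the start; "moment": the same for the moment, N m; "grip_width": opening from 0.0 (shut) to 1.0 (fully open).
Only numpy, scipy, OpenCV 4.12 (cv2) and the standard library are available. Lean on these libraries where they do the work, as an engineer would, in place of code of your own. Each camera call takes 0.05 s, during which the arm holds its last target. There are 200 camera calls.

TASK

Pack away the spices: lift the wooden cover off the green canister and lay it flat on the chapati board near its middle, then stand every glass spice pot on the counter upright inside the canister; the glass is thin, so never grip a pot with 20 N or more. Then push the clip-on lid fully home over the canister's grooved neck with both cam arms still up, and swing the two arms all the way down one after the other, leaving the salt jar and the yellow tin where they stand.

Things in the scene. Friction and masses are not known exactly. Their poses are not given: they have to be found in the camera images.
- canister: green plastic canister fixed to the counter, open at the top: outside diameter 152 mm, 90 mm to its rim. Origin: centre of its underside on the counter, z up. Its neck is a grooved adaptor: a groove (radius 71 mm, 60 to 79 mm above the origin) under a collar (radius 76 mm, 79 to 90 mm up)
- canister_rim (a point): centre of the canister's mouth at rim height, 90 mm up. On the rim stands a stiff black rubber gasket ring, 5 mm tall (90 to 95 mm up): it carries the cover or the lid, but when pressed with more than about 10 N it sinks flush with the rim and stays so
- canister_floor (a point): centre of the canister's flat inner floor, 22 mm above the canister's origin; the round well above it has a radius of 70 mm
- cover: round beech dust cover, 250 g, lying on the canister's gasket at the start. Origin: centre of its underside, z up. From there up: a boss of radius 66 mm, 8 mm thick, hanging inside the canister's mouth; a disc of radius 78 mm from 8 to 16 mm; a round knob 24 mm in diameter from 16 to 46 mm
- board: round beech chapati board, 220 mm in diameter, 18 mm thick, fixed, lying on the counter left or right of the canister. Origin: centre of its underside
- lid: white camlock lid, 400 g, on the counter, left or right. Origin: centre of the skirt's lower edge, z up. Skirt: inside radius 79, outside 82, 30 mm deep to the underside of the 5 mm top plate. Cam arms on its +x and -x sides. Fully home (any yaw), gasket pressed flush, its origin is 60 mm above the canister's (65 while only resting on it), and it stays there
- lid_bar (a point): middle of the blue grip bar on the lid, 52 mm above the lid's origin: 60 mm long along the lid's x axis, 20 mm wide along y, its top 63 mm and its foot 35 mm above the lid's origin
- cam_a_hinge (a point): hinge point of cam arm A, on the lid's +x side: 87 mm from the lid's axis, 14 mm above its lower edge; the hinge axis runs along the lid's y
- cam_b_hinge (a point): hinge point of cam arm B, on the lid's -x side, likewise (87 mm from the axis, 14 mm up)
- cam_a (a joint): angle (rad) of cam arm A, a steel bar with a red end, reaching 50 mm (55 with the red end) from its hinge, 14 mm wide, 5 mm thick, centred on the hinge. 0: open, slanting outward and up, 65 degrees above level; grows as it swings out and down: 1.13 level, 2.67 the stop, hanging down beside the canister, its brass cam in the groove. Starts at 0 to 0.22, stays where left; 0.08 N m moves it
- cam_b (a joint): angle (rad) of cam arm B on the lid's -x side, same build and same meaning (0 open, slanting up; 1.13 level; 2.67 fully down). The arms can be swung down only with the lid on the canister
- pot1: squat spice pot of thin glass, a cylinder 36 mm in diameter and 34 mm tall with a heavy foot and a grey metal cap (filling: orange), about 90 g, standing on the counter. Origin: centre of its underside, z up. It breaks if gripped with 20 N or more (each finger; 40 N in all); 5 N of grip carries it. Two to four of the five pots are present in a run; absent ones read None
- pot2: squat spice pot of thin glass, a cylinder 36 mm in diameter and 34 mm tall with a heavy foot and a grey metal cap (filling: dark red), about 90 g, standing on the counter. Origin: centre of its underside, z up. It breaks if gripped with 20 N or more (each finger; 40 N in all); 5 N of grip carries it. Two to four of the five pots are present in a run; absent ones read None
- pot3: squat spice pot of thin glass, a cylinder 36 mm in diameter and 34 mm tall with a heavy foot and a grey metal cap (filling: brown), about 90 g, standing on the counter. Origin: centre of its underside, z up. It breaks if gripped with 20 N or more (each finger; 40 N in all); 5 N of grip carries it. Two to four of the five pots are present in a run; absent ones read None
- pot4: squat spice pot of thin glass, a cylinder 36 mm in diameter and 34 mm tall with a heavy foot and a grey metal cap (filling: yellow), about 90 g, standing on the counter. Origin: centre of its underside, z up. It breaks if gripped with 20 N or more (each finger; 40 N in all); 5 N of grip carries it. Two to four of the five pots are present in a run; absent ones read None
- pot5: squat spice pot of thin glass, a cylinder 36 mm in diameter and 34 mm tall with a heavy foot and a grey metal cap (filling: olive green), about 90 g, standing on the counter. Origin: centre of its underside, z up. It breaks if gripped with 20 N or more (each finger; 40 N in all); 5 N of grip carries it. Two to four of the five pots are present in a run; absent ones read None
- salt: bystander, not to be moved by more than 30 mm: glass salt jar, 44 mm wide, 75 mm tall, behind the board or the lid; origin under its centre
- baking_tin: bystander, not to be moved by more than 30 mm: yellow baking powder tin, 60 mm wide, 80 mm tall, behind the board or the lid; origin under its centre
Not all that is in view belongs to the job. Leave any orange or turquoise look-alike of the cover alone.

How it is judged:
By the outcome, as a careful person would: the job done as asked, in the order asked, and still so for the second after the job is handed in, with the robot touching nothing.
Of pot1, pot2, pot3, pot4, pot5 only 2 to 4 are there at a start; the rules pass over those that are not, and their reading is None.
At some moment in a run one of pot1, pot2, pot3, pot4, pot5 may be knocked a few centimetres aside while the robot is not near it.
It also fails if it takes over 210 s, if anything falls off the work surface, if the arm or the gripper's body presses on something with over 40 N, if the wrist force passes 120 N, or if a joint passes its speed limit or range.

## Working session

There is one attempt and no reset: what is moved stays moved. The work goes in short steps, Python scripts to look and compute and a shell command to move; the robot and the scene stay as the last step left them, time stands still between calls to the robot, and variables do not carry over. Pictures are saved under pics/ and viewed, and the job is handed in when it is done.

```bash
mkdir -p pics; cat > h.py <<'E'
import numpy as np, cv2
from bench import arm
from scipy.spatial.transform import Rotation as R
def pose():
    s=arm.observe(); T=np.eye(4); T[:3,:3]=R.from_euler('xyz',s['tool_rot']).as_matrix(); T[:3,3]=s['tool_pos']; return T
def cam(n):
    c=arm.camera_info(n); K=np.array(c['camera_matrix'])
    E=pose()@np.array(c['T_tool_cam']) if n=='wrist' else np.array(c['extrinsics'])
    return K,E
def snap(n,f):
    K,E=cam(n); im=arm.snapshot(n); cv2.imwrite('pics/'+f,im); return im,K,E
def ray(K,E,u,v,z):
    d=E[:3,:3]@np.linalg.solve(K,[u,v,1.]); o=E[:3,3]; return (o+d*(z-o[2])/d[2]).round(1)
def proj(K,E,p):
    q=np.linalg.inv(E)@np.append(p,1.); q=K@q[:3]; return (q[:2]/q[2]).round(1)
def delta(p,yaw=None):
    # travel (m, tool axes) to a world TCP point
    T=pose(); print('travel',(T[:3,:3].T@(np.array(p)-T[:3,3])/1000).round(4))
E
python3 - <<'E'
from h import *
s=arm.observe(); print({k:np.round(v,3) for k,v in s.items()})
for n in('scene','top','wrist'):
    im,K,E=snap(n,n+'0.png'); print(n,K.round(1).tolist(),E.round(3).tolist())
E
```

```text
{'clock': np.float64(0.0), 'joint_positions': array([ 1.082,  0.246,  1.559, -0.   ,  1.339, -0.174]), 'qvel': array([-0.001,  0.   ,  0.002, -0.   , -0.002, -0.   ]), 'effort': array([ 1.0000e-03, -4.1583e+01, -3.1460e+01,  6.9000e-02,  3.3000e-02,
       -0.0000e+00]), 'tool_pos': array([201.07 , 617.694, 301.593]), 'tool_rot': array([-3.14 , -0.   ,  2.827]), 'force': array([0.222, 1.196, 0.206]), 'moment': array([ 0.016, -0.011,  0.012]), 'grip_width': np.float64(1.001)}
scene [[434.9, 0.0, 253.4], [0.0, 434.9, 192.3], [0.0, 0.0, 1.0]] [[-0.865, 0.37, -0.339, 950.505], [0.502, 0.624, -0.599, 791.075], [-0.011, -0.688, -0.726, 1059.318], [0.0, 0.0, 0.0, 1.0]]
top [[468.2, 0.0, 261.3], [0.0, 468.2, 188.5], [0.0, 0.0, 1.0]] [[0.019, -0.986, 0.167, 310.468], [-1.0, -0.017, 0.013, 0.057], [-0.01, -0.167, -0.986, 1285.467], [0.0, 0.0, 0.0, 1.0]]
wrist [[346.3, 0.0, 244.2], [0.0, 346.3, 193.8], [0.0, 0.0, 1.0]] [[0.309, 0.918, 0.249, 128.076], [0.951, -0.298, -0.084, 641.615], [-0.003, 0.263, -0.965, 384.449], [0.0, 0.0, 0.0, 1.0]]
```

View pics/top0.png

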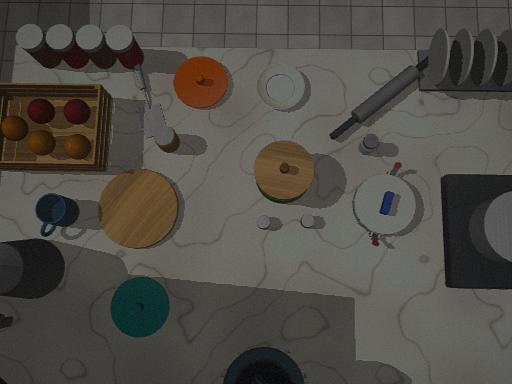

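View pics/scene0.png

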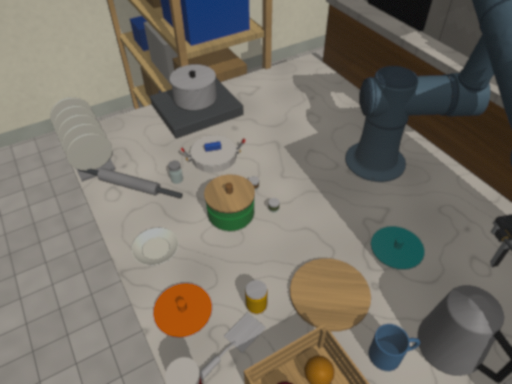

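View pics/wrist0.png

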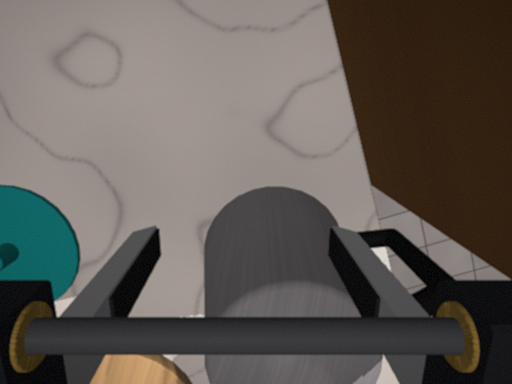

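Top view: the candidates for the cover are the beech disc with green below it at (284,170), the orange lid at (201,82), the turquoise lid at (140,306) and the bare board at (138,208). I choose (284,170). The lid is at (385,205), with its red arm ends at (398,166) and (376,242). The pots are at (264,222) and (308,221), the salt jar at (369,145) and the yellow tin at (166,140).

```bash
python3 - <<'E'
from h import *
im=cv2.imread('pics/top0.png');K,E=cam('top')
a=cv2.resize(im[110:270,240:425],None,fx=4,fy=4,interpolation=cv2.INTER_CUBIC);cv2.imwrite('pics/c0.png',a)
hsv=cv2.cvtColor(im,cv2.COLOR_BGR2HSV)
def cen(mask,z,n):
    m=mask.astype(np.uint8);k,l,st,c=cv2.connectedComponentsWithStats(m)
    for i in np.argsort(-st[1:,4])[:3]+1: print(n,st[i],c[i].round(1),ray(K,E,*c[i],z))
w=(hsv[...,0]>8)&(hsv[...,0]<22)&(hsv[...,1]>60)&(hsv[...,2]>90)
m=w.copy();m[:,:240]=0;cen(m,103,'cover')
m=w.copy();m[:,:95]=0;m[:165]=0;m[:,185:]=0;cen(m,18,'board')
m=(hsv[...,0]>105)&(hsv[...,0]<130)&(hsv[...,1]>150);m[:,:350]=0;cen(m,63,'bar')
m=((hsv[...,0]<6)|(hsv[...,0]>174))&(hsv[...,1]>120);m[:,:350]=0;cen(m,60,'red')
for n,u,v,z in(('knob',285,168,133),('potA',264,222,34),('potB',308,221,34),('salt',370,142,75),('tin',160,120,80),('lid',384,204,35)):print(n,ray(K,E,u,v,z))
E
```

```text
cover [ 254  145   60   54 2087] [281.9 173.7] [550.3 -36.8 103. ]
cover [269 140  32   8  93] [284.6 143.2] [631.5 -42.9 103. ]
cover [299 149   8   3  13] [302.5 149.8] [614.7 -89.5 103. ]
board [ 101  170   76   78 3890] [141.7 211.6] [455.6 341.8  18. ]
board [ 99 173  27  32 210] [109.6 188. ] [519.2 434.6  18. ]
board [102 195  14  17  29] [107.6 204.6] [473.2 436.7  18. ]
bar [381 192  12  22 148] [386.8 202.3] [ 486.6 -314.5   63. ]
bar [380 212   1   1   1] [380. 212.] [ 460.6 -296.2   63. ]
red [395 162   6   6  32] [397.5 164.5] [ 589.5 -346.5   60. ]
red [372 241   7   5  25] [374.9 243. ] [ 379.7 -281.8   60. ]
knob [559.1 -43.6 133. ]
potA [431.6   7.3  34. ]
potB [ 436.5 -110.4   34. ]
salt [ 646.1 -271.1   75. ]
tin [696.4 291.1  80. ]
lid [ 485.9 -314.2   35. ]
```

View pics/c0.png

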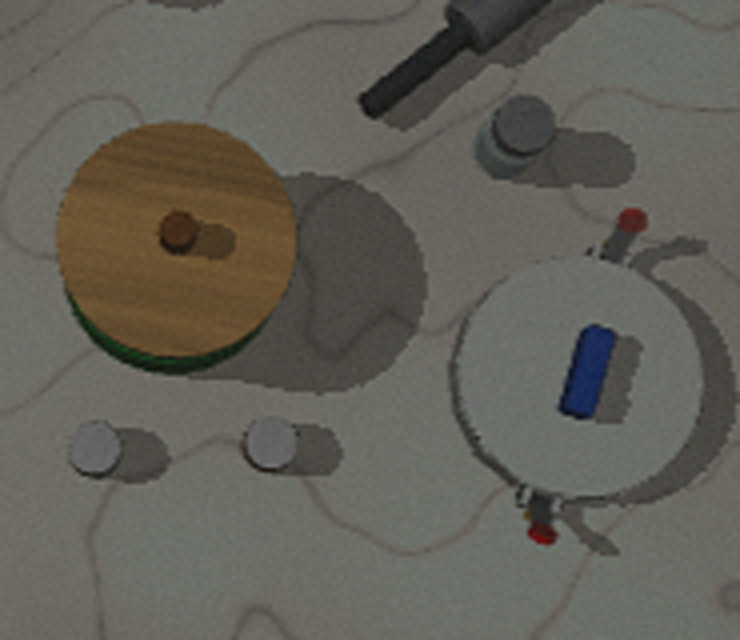

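```bash
python3 -m jog '{"travel":[[-0.545,-0.517,0],[-0.545,-0.517,0],[-0.545,-0.517,0],[-0.545,-0.517,0],[-0.545,-0.517,0],[-0.545,-0.517,0],[-0.545,-0.517,0],[-0.545,-0.517,0],[-0.545,-0.517,0],[-0.545,-0.517,0]],"rot":[[0,0,0],[0,0,0],[0,0,0],[0,0,0],[0,0,0],[0,0,0],[0,0,0],[0,0,0],[0,0,0],[0,0,0]],"fingers":[1,1,1,1,1,1,1,1,1,1]}' 10; python3 - <<'E'
from h import *
delta([560,-42,300])
E
```

```text
clock: 1.15
tool_pos: [440.0, 176.6, 302.6]
tool_rot: [3.141, 0.0, 2.827]
force: [1.0, 0.3, 0.9]
grip_width: 0.998
travel [-0.1818 -0.1708  0.0026]
```

```bash
python3 -m jog '{"travel":[[-0.182,-0.17,0],[-0.182,-0.17,0],[-0.182,-0.17,0],[-0.182,-0.17,0],[-0.182,-0.17,0],[-0.182,-0.17,0],[-0.182,-0.17,0],[-0.182,-0.17,0]],"rot":[[0,0,0],[0,0,0],[0,0,0],[0,0,0],[0,0,0],[0,0,0],[0,0,0],[0,0,0]],"fingers":[1,1,1,1,1,1,1,1]}' 10; python3 - <<'E'
from h import *
im,K,E=snap('wrist','w1.png'); print(pose()[:3,3], proj(K,E,[560,-42,133]))
E
```

```text
clock: 1.95
tool_pos: [559.5, -38.5, 302.3]
tool_rot: [3.141, -0.001, 2.828]
force: [-0.1, 1.3, -0.2]
grip_width: 1.001
[559.48340913 -38.19337316 302.44157394] [240.6 206.3]
```

View pics/w1.png

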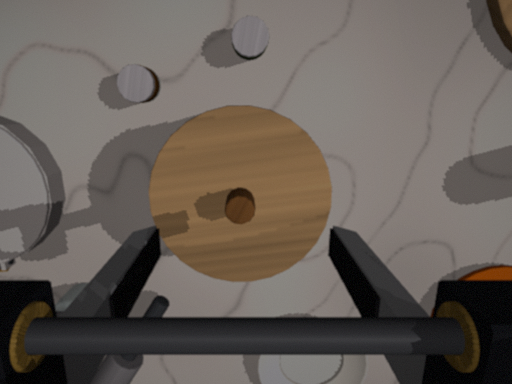

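The wrist view shows the beech cover with its knob top at (240,205), where (560,-42) predicts (241,206), so the choice and position are confirmed. The pots are at (137,84) and (249,37). Next I go down and grip the knob.

```bash
python3 -m jog '{"travel":[[-0.002,-0.003,0.05],[-0.002,-0.003,0.098],[-0.002,-0.003,0.098],[-0.002,-0.003,0.098],[-0.002,-0.003,0.098],[-0.002,-0.003,0.098],[-0.002,-0.003,0.098],[-0.002,-0.003,0.098],[-0.002,-0.003,0.098],[-0.002,-0.003,0.098]],"rot":[[0,0,0],[0,0,0],[0,0,0],[0,0,0],[0,0,0],[0,0,0],[0,0,0],[0,0,0],[0,0,0],[0,0,0]],"fingers":[1,1,1,0,0,0,0,0,0,0]}' 25
python3 -m jog '{"travel":[[0,0,-0.01],[0,0,-0.03],[0,0,-0.06],[0,0,-0.08],[0,0,-0.08]],"rot":[[0,0,0],[0,0,0],[0,0,0],[0,0,0],[0,0,0]],"fingers":[0,0,0,0,0]}' 25
python3 - <<'E'
from h import *
snap('scene','s2.png');im,K,E=snap('top','t2.png');a=im[120:260,80:430];cv2.imwrite('pics/t2c.png',cv2.resize(a,None,fx=2.2,fy=2.2))
im=cv2.imread('pics/top0.png');cv2.imwrite('pics/b0.png',cv2.resize(im[155:260,85:190],None,fx=5,fy=5))
E
```

```text
clock: 3.0
tool_pos: [561.0, -43.0, 204.8]
tool_rot: [-3.142, 0.0, 2.827]
force: [0.7, -0.5, -0.2]
grip_width: 0.44
clock: 3.5
tool_pos: [562.6, -43.3, 288.9]
tool_rot: [3.141, 0.007, 2.827]
force: [0.5, -1.1, -1.0]
grip_width: 0.02
```

View pics/s2.png

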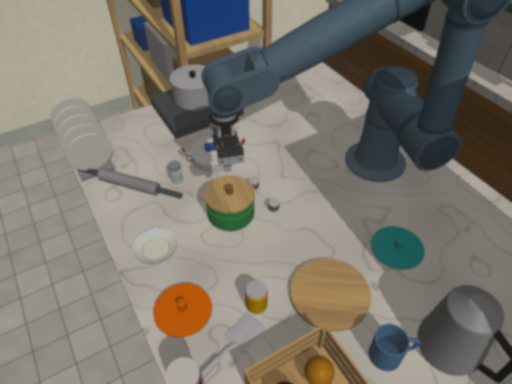

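View pics/b0.png

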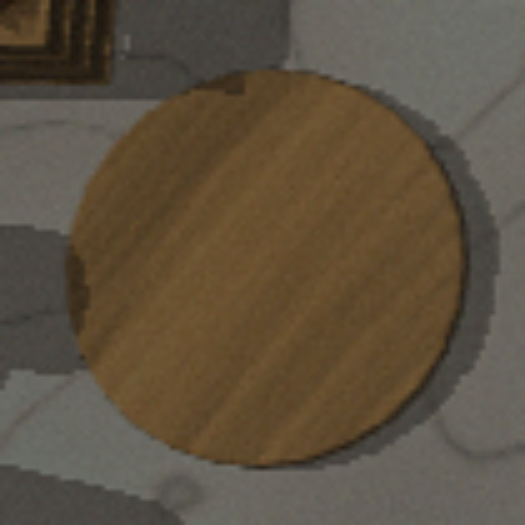

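The jaws hadn't closed before I lifted, and the scene picture shows the cover still seated at (230,192). I repeat with more time to close.

```bash
python3 -m jog '{"travel":[[0,0,0],[0,0,0],[0,0,0],[0,0,0],[0,0,0],[0,0,0],[0,0,0.02],[-0.001,0,0.05],[-0.001,0,0.08],[-0.001,0,0.08]],"rot":[[0,0,0],[0,0,0],[0,0,0],[0,0,0],[0,0,0],[0,0,0],[0,0,0],[0,0,0],[0,0,0],[0,0,0]],"fingers":[0.6,0.6,0.6,0.6,0.6,0.6,0.6,0.6,0.6,0.6]}' 25
python3 -m jog '{"travel":[[0,0,0],[0,0,0],[0,0,0],[0,0,0],[0,0,0],[0,0,0],[0,0,0],[0,0,0]],"rot":[[0,0,0],[0,0,0],[0,0,0],[0,0,0],[0,0,0],[0,0,0],[0,0,0],[0,0,0]],"fingers":[0,0,0,0,0,0,0,0]}' 25
python3 - <<'E'
from h import *
print(ray(*cam('top'),138.1,208.4,18))
E
```

```text
clock: 4.6
tool_pos: [559.5, -42.6, 200.4]
tool_rot: [-3.141, -0.009, 2.827]
force: [-0.3, -0.1, -1.0]
grip_width: 0.598
clock: 5.4
tool_pos: [562.5, -43.3, 205.8]
tool_rot: [3.141, 0.002, 2.827]
force: [-1.3, 0.1, 5.5]
grip_width: 0.245
[464.2 352.2  18. ]
```

```bash
python3 -m jog '{"travel":[[0,0,-0.02],[0,0,-0.05],[0.02,0.03,-0.08],[0.045,0.07,-0.08],[0.07,0.11,-0.08],[0.095,0.15,-0.08],[0.12,0.19,-0.08],[0.145,0.23,-0.08],[0.17,0.27,-0.08],[0.195,0.31,-0.08]],"rot":[[0,0,0],[0,0,0],[0,0,0],[0,0,0],[0,0,0],[0,0,0],[0,0,0],[0,0,0],[0,0,0],[0,0,0]],"fingers":[0,0,0,0,0,0,0,0,0,0]}' 25
python3 -m jog '{"travel":[[0.02,0.035,0],[0.02,0.035,0],[0.02,0.035,0],[0.02,0.035,0.03],[0.02,0.035,0.06],[0.02,0.035,0.06],[0.02,0.035,0.06]],"rot":[[0,0,0],[0,0,0],[0,0,0],[0,0,0],[0,0,0],[0,0,0],[0,0,0]],"fingers":[0,0,0,0,0,0,0]}' 25
python3 - <<'E'
from h import *
delta([464,352,140])
im,K,E=snap('wrist','w3.png');snap('top','t3.png')
E
```

```text
clock: 6.4
tool_pos: [471.2, 313.5, 283.5]
tool_rot: [-3.14, -0.001, 2.827]
force: [1.4, -0.7, -2.3]
grip_width: 0.251
clock: 7.1
tool_pos: [464.6, 350.3, 224.4]
tool_rot: [-3.14, -0.001, 2.825]
force: [0.6, 0.2, -1.8]
grip_width: 0.251
travel [0.001  0.0016 0.0844]
```

View pics/w3.png

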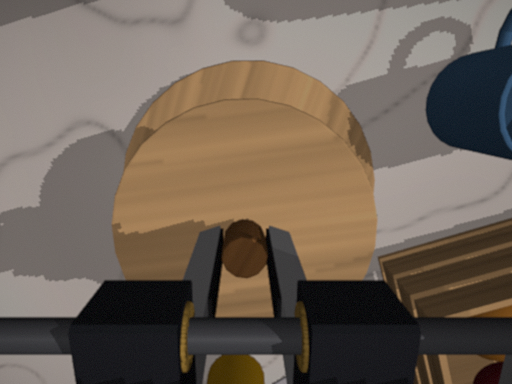

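View pics/t3.png

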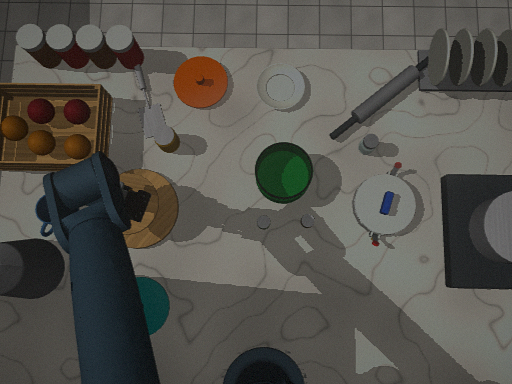

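The cover is held level, with the knob at (245,248) in the wrist view, over the board's middle, and the canister is open and empty at (284,172) in the top view. Next I lower it.

```bash
python3 -m jog '{"travel":[[0,0.001,0.03],[0,0.001,0.06],[0,0.001,0.075],[0,0.001,0.08],[0,0.001,0.083],[0,0.001,0.086],[0,0.001,0.086]],"rot":[[0,0,0],[0,0,0],[0,0,0],[0,0,0],[0,0,0],[0,0,0],[0,0,0]],"fingers":[0,0,0,0,0,0,0]}' 25
python3 -m jog '{"travel":[[0,0,0.002],[0,0,0.002],[0,0,0.002]],"rot":[[0,0,0],[0,0,0],[0,0,0]],"fingers":[0,0,0]}' 25
```

```text
clock: 7.9
tool_pos: [465.8, 352.9, 140.5]
tool_rot: [3.139, 0.002, 2.827]
force: [-1.3, -0.4, 1.5]
grip_width: 0.247
clock: 8.2
tool_pos: [465.9, 353.0, 140.5]
tool_rot: [3.14, 0.002, 2.827]
force: [-6.1, -4.2, 14.2]
grip_width: 0.251
```

```bash
python3 -m jog '{"travel":[[0,0,-0.001],[0,0,-0.001],[0,0,-0.001],[0,0,-0.001],[0,0,-0.001],[0,0,-0.03],[0,0,-0.08],[0,0,-0.12],[0,0,-0.15],[0,0,-0.15]],"rot":[[0,0,0],[0,0,0],[0,0,0],[0,0,0],[0,0,0],[0,0,0],[0,0,0],[0,0,0],[0,0,0],[0,0,0]],"fingers":[0.6,0.6,0.6,0.6,0.6,0.6,0.6,0.6,0.6,0.6]}' 25
python3 - <<'E'
from h import *
im,K,E=snap('wrist','w4.png');im,K,E=snap('top','t4.png')
cv2.imwrite('pics/t4c.png',cv2.resize(im[130:260,240:340],None,fx=5,fy=4.6))
print(ray(K,E,264,222,34),ray(K,E,307.5,221,34)); delta([432,-50,290])
E
```

```text
clock: 9.2
tool_pos: [466.6, 353.3, 292.2]
tool_rot: [3.135, 0.007, 2.827]
force: [0.7, -0.3, -0.2]
grip_width: 0.6
[431.6   7.3  34. ] [ 436.4 -109.1   34. ]
travel [-0.0936 -0.3926 -0.0036]
```

View pics/w4.png

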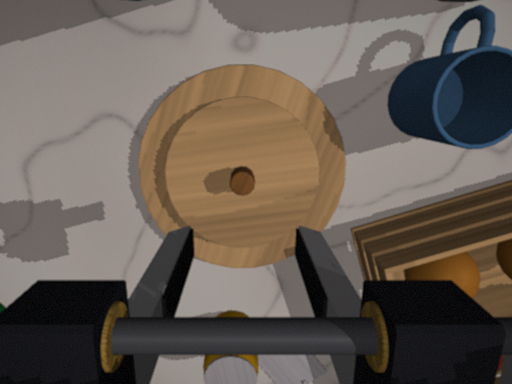

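View pics/t4c.png

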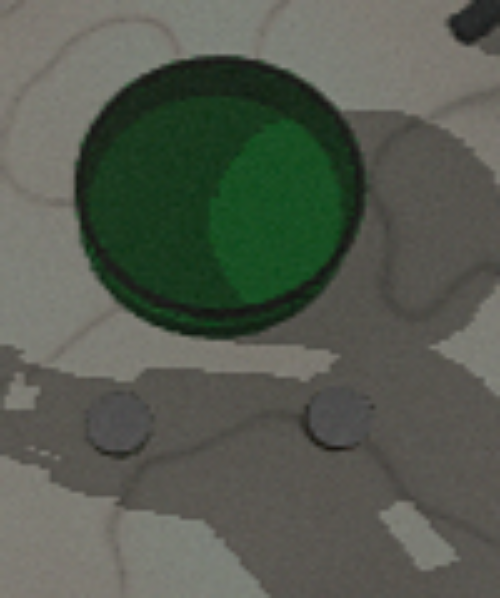

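The cover lies flat on the board, with the board ring around it roughly even in the wrist view, and both pots stand where they did (top view (264,222) and (307,221)). Next I go above pot A at (432,7).

```bash
python3 -m jog '{"travel":[[-0.01,-0.045,0],[-0.074,-0.34,0.02],[-0.074,-0.34,0.02],[-0.074,-0.34,0.02],[-0.074,-0.34,0.02],[-0.074,-0.34,0.02],[-0.074,-0.34,0.02],[-0.074,-0.34,0.02],[-0.074,-0.34,0.02],[-0.074,-0.34,0.02]],"rot":[[0,0,0],[0,0,0],[0,0,0],[0,0,0],[0,0,0],[0,0,0],[0,0,0],[0,0,0],[0,0,0],[0,0,0]],"fingers":[0.7,0.7,0.7,0.7,0.7,0.7,0.7,0.7,0.7,0.7]}' 6
python3 - <<'E'
from h import *
im,K,E=snap('wrist','w5.png'); print(proj(K,E,[432,7,34]),proj(K,E,[436,-109,34])); delta([432,7,100])
E
```

```text
clock: 10.3
tool_pos: [429.3, 7.0, 265.4]
tool_rot: [3.141, -0.003, 2.828]
force: [0.8, 0.1, 0.2]
grip_width: 0.699
[245.6 188. ] [132.6 227.7]
travel [-0.0028  0.0004  0.1657]
```

View pics/w5.png

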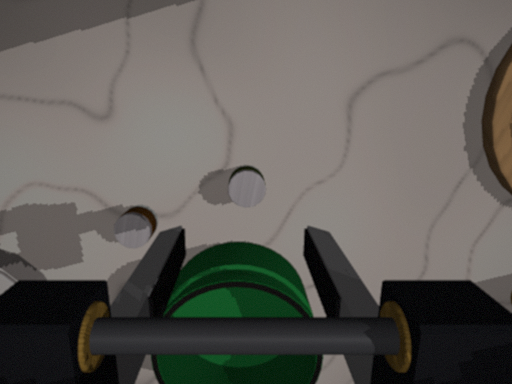

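```bash
python3 -m jog '{"travel":[[-0.003,0.0,0.05],[-0.003,0.0,0.1],[-0.003,0.0,0.14],[-0.003,0.0,0.161],[-0.003,0.0,0.161],[-0.003,0.0,0.161]],"rot":[[0,0,0],[0,0,0],[0,0,0],[0,0,0],[0,0,0],[0,0,0]],"fingers":[0.7,0.7,0.7,0.7,0.7,0.7]}' 8
python3 -m jog '{"travel":[[0,0,0],[0,0,0],[0,0,0],[0,0,0],[0,0,0],[0,0,0],[0,0,0]],"rot":[[0,0,0],[0,0,0],[0,0,0],[0,0,0],[0,0,0],[0,0,0],[0,0,0]],"fingers":[0,0,0,0,0,0,0]}' 8
python3 -m jog '{"travel":[[0,0,-0.03],[0,0,-0.07],[0,0,-0.11],[0,0,-0.14],[0,0,-0.14]],"rot":[[0,0,0],[0,0,0],[0,0,0],[0,0,0],[0,0,0]],"fingers":[0,0,0,0,0]}' 8
python3 - <<'E'
from h import *
delta([588.5,-51,244])
E
```

```text
clock: 10.95
tool_pos: [432.9, 6.2, 106.0]
tool_rot: [3.142, -0.0, 2.829]
force: [-0.1, -0.0, 0.7]
grip_width: 0.699
clock: 11.65
tool_pos: [433.1, 5.1, 106.3]
tool_rot: [3.141, 0.001, 2.827]
force: [-0.7, 0.5, 5.3]
grip_width: 0.38
clock: 12.15
tool_pos: [434.6, 4.6, 250.0]
tool_rot: [3.141, 0.009, 2.827]
force: [0.5, 0.3, -1.1]
grip_width: 0.38
travel [-0.1635 -0.0053  0.0074]
```

```bash
python3 -m jog '{"travel":[[-0.04,-0.002,0],[-0.08,-0.004,0],[-0.12,-0.005,0],[-0.163,-0.005,0],[-0.163,-0.005,0.0],[-0.163,-0.005,0.02],[-0.163,-0.005,0.02],[-0.163,-0.005,0.02]],"rot":[[0,0,0],[0,0,0],[0,0,0],[0,0,0],[0,0,0],[0,0,0],[0,0,0],[0,0,0]],"fingers":[0,0,0,0,0,0,0,0]}' 8
python3 - <<'E'
from h import *
im,K,E=snap('wrist','w6.png'); print(pose()[:3,3]); delta([588.5,-51,128])
E
```

```text
clock: 12.95
tool_pos: [584.8, -49.6, 224.1]
tool_rot: [-3.141, -0.003, 2.827]
force: [0.1, 0.1, 0.3]
grip_width: 0.382
[585.36676879 -49.73694141 225.24194504]
travel [-0.0035 -0.0002  0.0972]
```

View pics/w6.png

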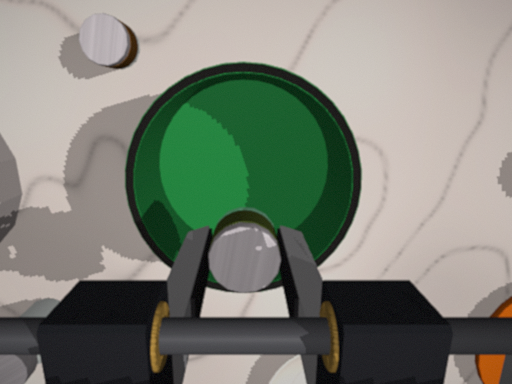

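The pot is held between the fingers at (245,255), inside the mouth ring (columns 127–360, rows 63–290). Next I lower it.

```bash
python3 -m jog '{"travel":[[-0.001,0,0.03],[-0.001,0,0.06],[-0.001,0,0.08],[-0.001,0,0.088],[-0.001,0,0.092],[-0.001,0,0.095],[-0.001,0,0.095]],"rot":[[0,0,0],[0,0,0],[0,0,0],[0,0,0],[0,0,0],[0,0,0],[0,0,0]],"fingers":[0,0,0,0,0,0,0]}' 8
python3 -m jog '{"travel":[[0,0,0.001],[0,0,0.001]],"rot":[[0,0,0],[0,0,0]],"fingers":[0,0]}' 8
```

```text
clock: 13.7
tool_pos: [587.5, -50.4, 131.6]
tool_rot: [3.142, 0.002, 2.827]
force: [-0.2, 0.5, -0.4]
grip_width: 0.38
clock: 13.9
tool_pos: [587.4, -50.4, 130.3]
tool_rot: [3.142, 0.001, 2.827]
force: [0.2, 0.5, -0.4]
grip_width: 0.381
```

```bash
python3 -m jog '{"travel":[[0,0,0.002],[0,0,0.003],[0,0,0.003]],"rot":[[0,0,0],[0,0,0],[0,0,0]],"fingers":[0,0,0]}' 8
python3 -m jog '{"travel":[[0,0,0],[0,0,0],[0,0,0],[0,0,0],[0,0,-0.02],[0,0,-0.06],[0,0,-0.1],[0,0,-0.13],[0,0,-0.13]],"rot":[[0,0,0],[0,0,0],[0,0,0],[0,0,0],[0,0,0],[0,0,0],[0,0,0],[0,0,0],[0,0,0]],"fingers":[0.6,0.6,0.6,0.6,0.6,0.6,0.6,0.6,0.6]}' 8
python3 - <<'E'
from h import *
im,K,E=snap('wrist','w7.png');im,K,E=snap('top','t7.png');cv2.imwrite('pics/t7c.png',cv2.resize(im[130:260,230:340],None,fx=4,fy=4)); delta([436,-109,260])
E
```

```text
clock: 14.2
tool_pos: [587.6, -50.5, 128.1]
tool_rot: [-3.141, 0.001, 2.827]
force: [-2.8, -0.4, 7.0]
grip_width: 0.383
clock: 15.1
tool_pos: [589.2, -50.9, 262.1]
tool_rot: [3.141, 0.01, 2.827]
force: [0.7, 0.1, 0.1]
grip_width: 0.599
travel [ 0.1254 -0.1025 -0.0034]
```

View pics/w7.png

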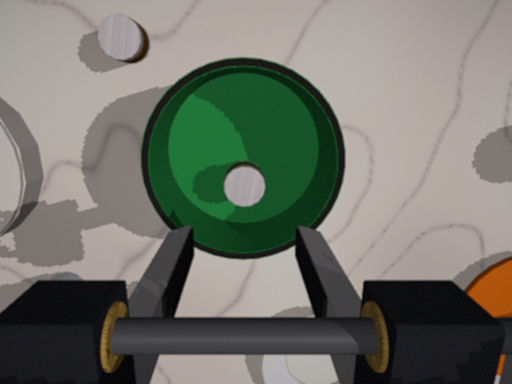

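View pics/t7c.png

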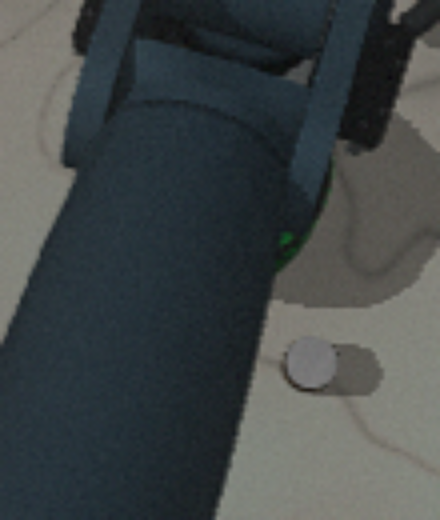

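Pot A stands upright in the canister at (244,186) in the wrist view; pot B is unmoved at (308,220) in the top view. Next I go above pot B.

```bash
python3 -m jog '{"travel":[[0.03,-0.025,0],[0.06,-0.05,0],[0.09,-0.075,0],[0.125,-0.102,0],[0.125,-0.102,0],[0.125,-0.102,0],[0.125,-0.102,0]],"rot":[[0,0,0],[0,0,0],[0,0,0],[0,0,0],[0,0,0],[0,0,0],[0,0,0]],"fingers":[0.7,0.7,0.7,0.7,0.7,0.7,0.7]}' 8
python3 - <<'E'
from h import *
im=cv2.imread('pics/w7.png');K,E=cam('wrist')
im,K,E=snap('wrist','w8.png'); print(proj(K,E,[436,-109,34])); delta([436,-109,104])
E
```

```text
clock: 15.9
tool_pos: [437.1, -108.4, 256.0]
tool_rot: [3.141, -0.001, 2.827]
force: [0.5, 0.2, -0.1]
grip_width: 0.7
[243.7 186.6]
travel [ 0.0009 -0.001   0.1522]
```

View pics/w8.png

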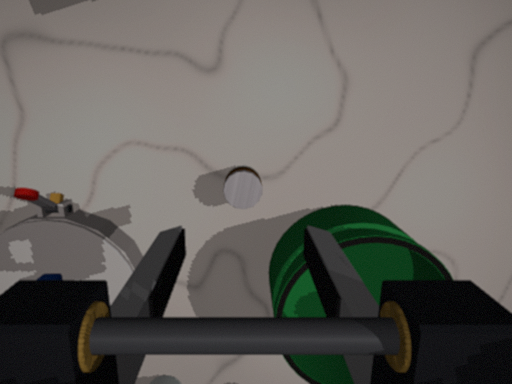

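```bash
python3 -m jog '{"travel":[[0.001,-0.001,0.05],[0.001,-0.001,0.1],[0.001,-0.001,0.13],[0.001,-0.001,0.15],[0.001,-0.001,0.15],[0.001,-0.001,0.15]],"rot":[[0,0,0],[0,0,0],[0,0,0],[0,0,0],[0,0,0],[0,0,0]],"fingers":[0.7,0.7,0.7,0.7,0.7,0.7]}' 8
python3 -m jog '{"travel":[[0,0,0],[0,0,0],[0,0,0],[0,0,0],[0,0,0],[0,0,0],[0,0,0]],"rot":[[0,0,0],[0,0,0],[0,0,0],[0,0,0],[0,0,0],[0,0,0],[0,0,0]],"fingers":[0,0,0,0,0,0,0]}' 8
python3 -m jog '{"travel":[[0,0,-0.03],[0,0,-0.07],[0,0,-0.11],[0,0,-0.13],[0,0,-0.13]],"rot":[[0,0,0],[0,0,0],[0,0,0],[0,0,0],[0,0,0]],"fingers":[0,0,0,0,0]}' 8
python3 - <<'E'
from h import *
delta([531.5,-33,230])
E
```

```text
clock: 16.55
tool_pos: [436.1, -109.1, 106.8]
tool_rot: [3.141, -0.0, 2.828]
force: [-0.9, -0.5, 1.0]
grip_width: 0.698
clock: 17.25
tool_pos: [435.7, -109.4, 107.2]
tool_rot: [-3.141, 0.001, 2.827]
force: [-1.0, 0.1, 5.5]
grip_width: 0.378
clock: 17.75
tool_pos: [436.6, -110.0, 239.6]
tool_rot: [-3.14, 0.007, 2.827]
force: [-0.4, 0.3, -1.1]
grip_width: 0.38
travel [-0.0663  0.1026  0.0099]
```

```bash
python3 -m jog '{"travel":[[-0.02,0.03,0],[-0.04,0.06,0],[-0.055,0.085,0],[-0.065,0.102,0],[-0.065,0.102,0.01],[-0.065,0.102,0.015],[-0.065,0.102,0.015]],"rot":[[0,0,0],[0,0,0],[0,0,0],[0,0,0],[0,0,0],[0,0,0],[0,0,0]],"fingers":[0,0,0,0,0,0,0]}' 8
python3 - <<'E'
from h import *
im,K,E=snap('wrist','w9.png'); delta([531.5,-33,129])
E
```

```text
clock: 18.45
tool_pos: [526.9, -32.6, 218.9]
tool_rot: [-3.141, -0.005, 2.826]
force: [-1.0, -0.2, -1.2]
grip_width: 0.383
travel [-0.0043  0.0012  0.091 ]
```

View pics/w9.png

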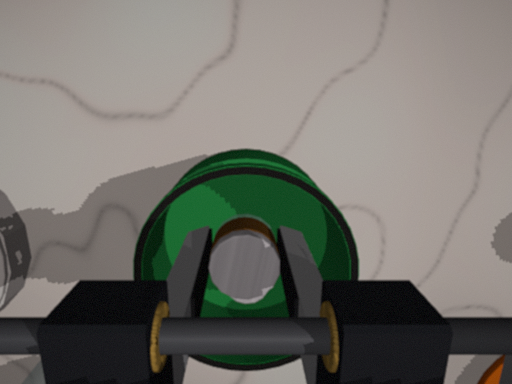

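The second pot hangs at (245,260), inside the mouth ring, on the near side. Next I lower and release it.

```bash
python3 -m jog '{"travel":[[-0.002,0.001,0.03],[-0.002,0.001,0.06],[-0.002,0.001,0.078],[-0.002,0.001,0.085],[-0.002,0.001,0.089],[-0.002,0.001,0.092],[-0.002,0.001,0.092]],"rot":[[0,0,0],[0,0,0],[0,0,0],[0,0,0],[0,0,0],[0,0,0],[0,0,0]],"fingers":[0,0,0,0,0,0,0]}' 8
```

```text
clock: 19.2
tool_pos: [531.3, -32.3, 130.4]
tool_rot: [3.142, 0.001, 2.827]
force: [-0.4, 0.2, -0.8]
grip_width: 0.382
```

```bash
python3 -m jog '{"travel":[[0,0,0.001],[0,0,0.002],[0,0,0.002]],"rot":[[0,0,0],[0,0,0],[0,0,0]],"fingers":[0,0,0]}' 8
python3 -m jog '{"travel":[[0,0,0],[0,0,0],[0,0,0],[0,0,0],[0,0,-0.02],[0,0,-0.06],[0,0,-0.1],[0,0,-0.15],[0,0,-0.15]],"rot":[[0,0,0],[0,0,0],[0,0,0],[0,0,0],[0,0,0],[0,0,0],[0,0,0],[0,0,0],[0,0,0]],"fingers":[0.6,0.6,0.6,0.6,0.6,0.6,0.6,0.6,0.6]}' 8
python3 - <<'E'
from h import *
im,K,E=snap('wrist','w10.png');np.savez('w10',K=K,E=E); delta([486,-314,260])
im=cv2.imread('pics/top0.png');K,E=cam('top');print(ray(K,E,397.5,164.5,55),ray(K,E,374.9,243,55))
E
```

```text
clock: 19.5
tool_pos: [531.6, -32.2, 129.2]
tool_rot: [-3.141, 0.001, 2.827]
force: [-3.3, 0.3, 6.0]
grip_width: 0.382
clock: 20.4
tool_pos: [534.0, -32.8, 285.6]
tool_rot: [3.141, 0.014, 2.827]
force: [1.2, -0.5, 0.5]
grip_width: 0.603
travel [-0.0426 -0.2821  0.0221]
[ 590.6 -347.9   55. ] [ 380. -283.   55.]
```

View pics/w10.png

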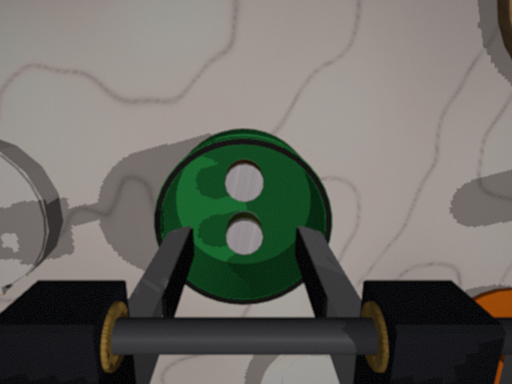

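Both pots stand upright in the canister, at (244,182) and (244,237). Next the lid.

```bash
python3 -m jog '{"travel":[[-0.006,-0.04,0],[-0.012,-0.08,0],[-0.018,-0.12,0],[-0.024,-0.16,0],[-0.03,-0.2,0],[-0.036,-0.24,0],[-0.042,-0.282,0.02],[-0.042,-0.282,0.02],[-0.042,-0.282,0.02],[-0.042,-0.282,0.02]],"rot":[[0,0,0],[0,0,0],[0,0,0],[0,0,0],[0,0,0],[0,0,0],[0,0,0],[0,0,0],[0,0,0],[0,0,0]],"fingers":[0.6,0.6,0.6,0.6,0.6,0.6,0.6,0.6,0.6,0.6]}' 8
python3 - <<'E'
from h import *
d=np.load('w10.npz');print('can',ray(d['K'],d['E'],243,220,95))
im,K,E=snap('wrist','w11.png')
hsv=cv2.cvtColor(im,cv2.COLOR_BGR2HSV)
m=((hsv[...,0]>105)&(hsv[...,0]<130)&(hsv[...,1]>150)&(hsv[...,2]>60)).astype(np.uint8)
k,l,st,c=cv2.connectedComponentsWithStats(m)
for i in range(1,k):
    if st[i,4]>300:
        b=cv2.minAreaRect(np.argwhere(l==i)[:,::-1].astype(np.float32));print(st[i],b,ray(K,E,*b[0],63),[ray(K,E,*q,63) for q in cv2.boxPoints(b)])
m=(((hsv[...,0]<6)|(hsv[...,0]>174))&(hsv[...,1]>150)).astype(np.uint8)
k,l,st,c=cv2.connectedComponentsWithStats(m)
for i in range(1,k):
    if st[i,4]>60:print('red',c[i],ray(K,E,*c[i],62))
print(pose()[:3,3])
E
```

```text
clock: 21.45
tool_pos: [483.5, -312.2, 256.9]
tool_rot: [3.141, -0.001, 2.828]
force: [-0.1, 0.7, 0.9]
grip_width: 0.599
can [555.6 -41.2  95. ]
[ 227  166   23   68 1446] ((238.3170623779297, 199.64634704589844), (67.15471649169922, 21.89556121826172), 88.21009063720703) [ 485.1 -318.2   63. ] [array([ 455.5, -318.6,   63. ]), array([ 460.4, -301.6,   63. ]), array([ 516.3, -317.7,   63. ]), array([ 511.1, -335.6,   63. ])]
red [235.52150538  60.09946237] [ 380.9 -286.1   62. ]
red [240.88257576 309.33333333] [ 585.1 -348.6   62. ]
[ 483.77085751 -312.10055459  257.38832374]
```

View pics/w11.png

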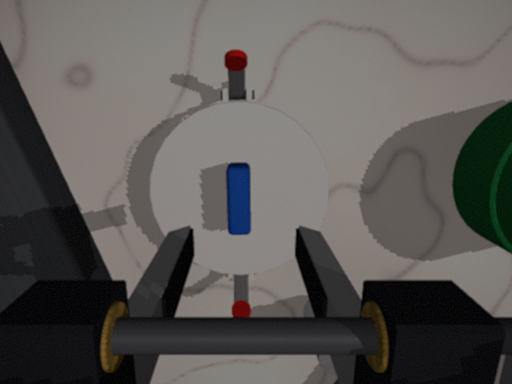

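The bar is at (238,200) with its long axis almost along tool x; the red ends are at (236,60) and (241,309), and both arms are up. The measured bar is about 59 x 18 mm, which matches. Next I grip it.

```bash
python3 -m jog '{"travel":[[-0.003,-0.005,0.04],[-0.003,-0.005,0.08],[-0.003,-0.005,0.105],[-0.003,-0.005,0.118],[-0.003,-0.005,0.12],[-0.003,-0.005,0.12]],"rot":[[0,0,-1],[0,0,-1.5],[0,0,-1.5],[0,0,-1.5],[0,0,-1.5],[0,0,-1.5]],"fingers":[0.6,0.6,0.6,0.6,0.6,0.6]}' 40
python3 -m jog '{"travel":[[0,0,0],[0,0,0],[0,0,0],[0,0,0],[0,0,0],[0,0,0],[0,0,0],[0,0,0],[0,0,0]],"rot":[[0,0,0],[0,0,0],[0,0,0],[0,0,0],[0,0,0],[0,0,0],[0,0,0],[0,0,0],[0,0,0]],"fingers":[0,0,0,0,0,0,0,0,0]}' 40
python3 -m jog '{"travel":[[0,0,-0.02],[0,0,-0.06],[0,0,-0.1],[0,0,-0.13],[0,0,-0.14],[0,0,-0.14]],"rot":[[0,0,0],[0,0,0],[0,0,0],[0,0,0],[0,0,0],[0,0,0]],"fingers":[0,0,0,0,0,0]}' 40
python3 - <<'E'
from h import *
d=np.load('w10.npz')
im=cv2.imread('pics/w10.png');t=cv2.imread('pics/t3.png');K,E=cam('top')
cv2.imwrite('pics/t3c.png',cv2.resize(t[135:210,245:325],None,fx=8,fy=8,interpolation=cv2.INTER_CUBIC))
cv2.imwrite('pics/w7c.png',cv2.resize(cv2.imread('pics/w7.png')[40:280,130:370],None,fx=2.4,fy=2.4))
print(pose()[:3,3])
E
```

```text
clock: 22.1
tool_pos: [485.6, -318.9, 138.8]
tool_rot: [-3.141, 0.002, 2.854]
force: [-0.5, -0.1, 0.5]
grip_width: 0.601
clock: 23.0
tool_pos: [485.0, -318.8, 137.9]
tool_rot: [3.141, 0.0, 2.853]
force: [-0.2, 3.8, 4.6]
grip_width: 0.21
clock: 23.6
tool_pos: [484.9, -319.2, 277.9]
tool_rot: [-3.14, 0.001, 2.853]
force: [-0.2, 0.4, -4.7]
grip_width: 0.211
[ 484.86531429 -319.17858218  277.88433116]
```

View pics/t3c.png

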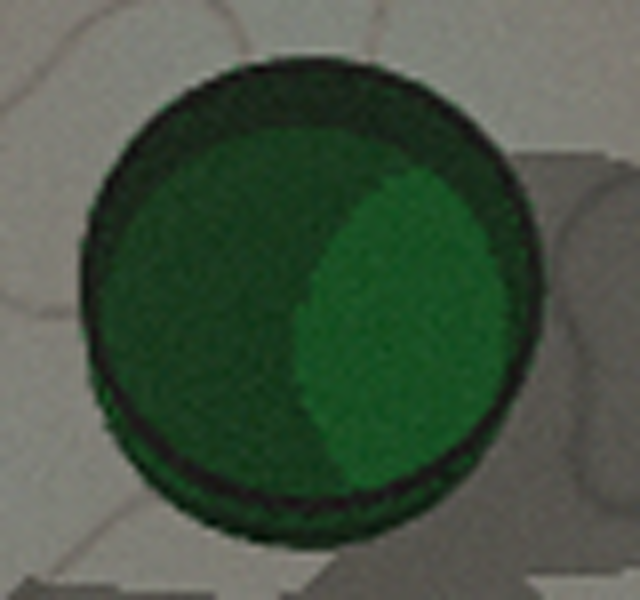

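```bash
python3 - <<'E'
from h import *
K,E=cam('top'); print('top ring',ray(K,E,283.9,170.7,94),ray(K,E,284.2,167.5,133),ray(K,E,284.2,169.8,103))
c=arm.camera_info('wrist');K=np.array(c['camera_matrix'])
def W(pos,rot):
    T=np.eye(4);T[:3,:3]=R.from_euler('xyz',rot).as_matrix();T[:3,3]=pos;return T@np.array(c['T_tool_cam'])
def fit(f,pos,rot,z):
    im=cv2.imread('pics/'+f);h=cv2.cvtColor(im,cv2.COLOR_BGR2HSV)
    m=((h[...,2]<50)).astype(np.uint8)*255
    # green+dark region interior: outer edge of ring by rays outward from approx centre
    return
E1=W([589.2,-50.9,262.1],[3.141,.0075,2.827]);print('w7 ring',ray(K,E1,244,158,95),proj(K,E1,[560,-42,95]))
for a in range(0,360,45):
    print(a,proj(K,E1,[560+73*np.cos(np.radians(a)),-42+73*np.sin(np.radians(a)),95]),end=' ')
E1=W([559.48,-38.2,302.44],[3.141,-0.001,2.828]);print('\nknob w1',ray(K,E1,240,205,133))
E
cat > /dev/null
```

```text
top ring [560.3 -42.3  94. ] [560.3 -41.6 133. ] [560.8 -42.7 103. ]
w7 ring [556.2 -40.6  95. ] [243.8 163.5]
0 [272.7 250.9] 45 [330.  206.8] 90 [341.4 132.2] 135 [292.6  68.9] 180 [210.4  62.1] 225 [151.4 117. ] 270 [150.9 193.2] 315 [201.4 245.7] 
knob w1 [558.9 -41.7 133. ]
```

View pics/w7c.png

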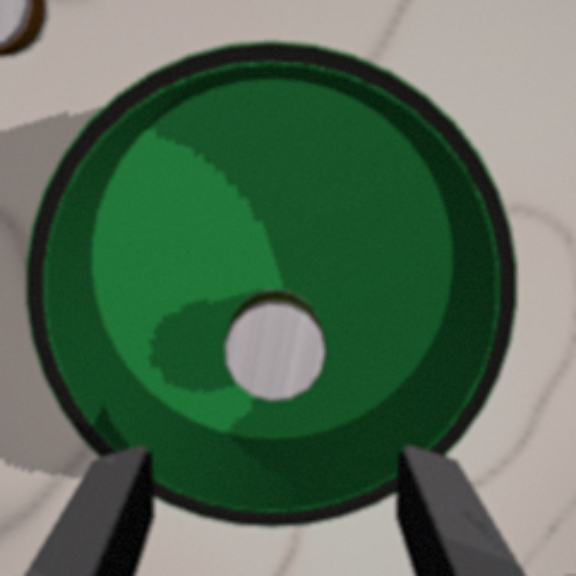

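The lid is held level: the weight shows as 4.7 N and it was gripped at z 137.9 with the lid on the counter. My canister centre is (560,-42), from the top view and a settled wrist view.

```bash
python3 -m jog '{"travel":[[0.001,0.03,0],[0.002,0.07,0],[0.003,0.11,0],[0.004,0.15,0],[0.005,0.19,0],[0.006,0.23,0],[0.007,0.265,0],[0.007,0.287,0],[0.007,0.287,0],[0.007,0.287,0]],"rot":[[0,0,0],[0,0,0],[0,0,0],[0,0,0],[0,0,0],[0,0,0],[0,0,0],[0,0,0],[0,0,0],[0,0,0]],"fingers":[0,0,0,0,0,0,0,0,0,0]}' 40
python3 -m jog '{"travel":[[0,0,0],[0,0,0.02],[0,0,0.035],[0,0,0.035],[0,0,0.035]],"rot":[[0,0,0],[0,0,0],[0,0,0],[0,0,0],[0,0,0]],"fingers":[0,0,0,0,0]}' 40
python3 - <<'E'
from h import *
im,K,E=snap('scene','s12.png');cv2.imwrite('pics/s12c.png',cv2.resize(im[120:260,150:310],None,fx=4,fy=4));delta([559.5,-42,230])
im,K,E=snap('wrist','w12.png')
E
```

```text
clock: 24.6
tool_pos: [558.8, -41.5, 274.8]
tool_rot: [-3.141, -0.005, 2.854]
force: [0.6, 0.3, -4.1]
grip_width: 0.209
clock: 25.1
tool_pos: [559.5, -42.2, 242.2]
tool_rot: [-3.141, -0.001, 2.852]
force: [0.7, -0.3, -3.3]
grip_width: 0.208
travel [0.0005 0.0001 0.013 ]
```

View pics/s12c.png

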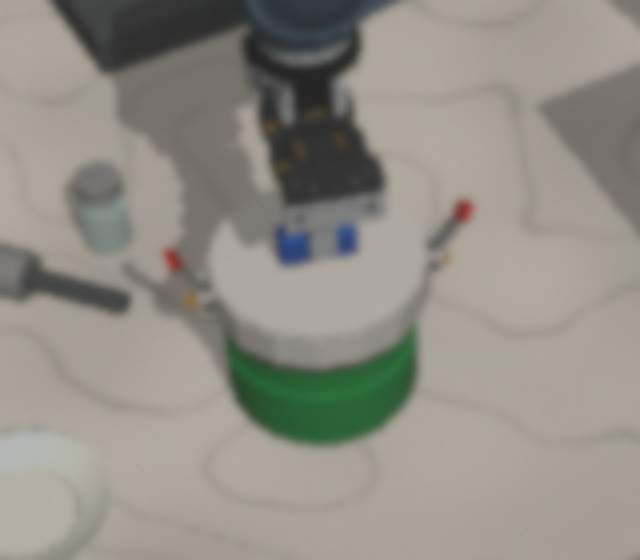

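View pics/w12.png

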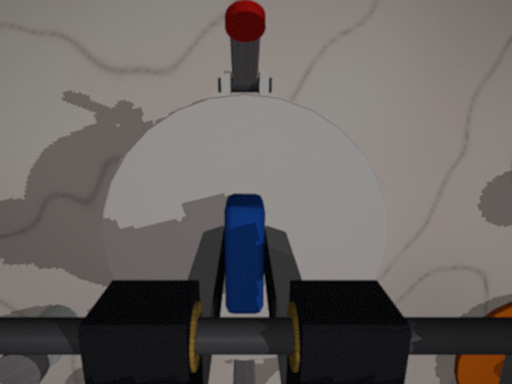

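The scene crop shows the lid above the canister and both arms up: the lid spans columns 212–428 and the canister below it 229–417. Next I lower it gently.

```bash
python3 -m jog '{"travel":[[0.0005,0,0.004],[0.0005,0,0.008],[0.0005,0,0.012],[0.0005,0,0.014],[0.0005,0,0.014]],"rot":[[0,0,0],[0,0,0],[0,0,0],[0,0,0],[0,0,0]],"fingers":[0,0,0,0,0]}' 40
python3 -m jog '{"travel":[[0,0,0.004],[0,0,0.008],[0,0,0.008]],"rot":[[0,0,0],[0,0,0],[0,0,0]],"fingers":[0,0,0]}' 40
```

```text
clock: 25.7
tool_pos: [559.3, -41.6, 228.7]
tool_rot: [-3.141, -0.0, 2.853]
force: [-0.1, -0.5, -2.3]
grip_width: 0.209
clock: 26.0
tool_pos: [559.7, -41.9, 220.3]
tool_rot: [-3.141, 0.001, 2.853]
force: [2.7, -1.7, -4.1]
grip_width: 0.21
```

```bash
python3 -m jog '{"travel":[[0,0,0.004],[0,0,0.008],[0,0,0.012],[0,0,0.015],[0,0,0.015]],"rot":[[0,0,0],[0,0,0],[0,0,0],[0,0,0],[0,0,0]],"fingers":[0,0,0,0,0]}' 40
python3 -m jog '{"travel":[[0,0,0.002],[0,0,0.003],[0,0,0.003]],"rot":[[0,0,0],[0,0,0],[0,0,0]],"fingers":[0,0,0]}' 40
```

```text
clock: 26.5
tool_pos: [559.6, -41.9, 205.4]
tool_rot: [-3.141, 0.001, 2.853]
force: [3.9, -3.2, -4.3]
grip_width: 0.208
clock: 26.8
tool_pos: [559.6, -41.8, 202.9]
tool_rot: [-3.141, 0.001, 2.853]
force: [3.0, -2.4, -2.8]
grip_width: 0.21
```

```bash
python3 -m jog '{"travel":[[0,0,0.002],[0,0,0.004],[0,0,0.004]],"rot":[[0,0,0],[0,0,0],[0,0,0]],"fingers":[0,0,0]}' 40
python3 -m jog '{"travel":[[0,0,0.002],[0,0,0.003],[0,0,0.003]],"rot":[[0,0,0],[0,0,0],[0,0,0]],"fingers":[0,0,0]}' 40
```

```text
clock: 27.1
tool_pos: [559.7, -41.8, 198.9]
tool_rot: [3.142, 0.001, 2.853]
force: [4.3, -3.2, -0.3]
grip_width: 0.211
clock: 27.4
tool_pos: [559.9, -41.9, 197.9]
tool_rot: [-3.141, 0.0, 2.853]
force: [-1.5, -3.1, 11.0]
grip_width: 0.21
```

```bash
python3 -m jog '{"travel":[[0,0,0.002],[0,0,0.003],[0,0,0.003],[0,0,0.003]],"rot":[[0,0,0],[0,0,0],[0,0,0],[0,0,0]],"fingers":[0,0,0,0]}' 40
```

```text
clock: 27.8
tool_pos: [560.0, -41.9, 197.9]
tool_rot: [-3.141, -0.001, 2.853]
force: [-11.8, -0.9, 27.6]
grip_width: 0.21
```

It stopped solid at 197.9, exactly 60.0 mm above the counter grip height, under 27 N, so the lid is home. Next I release it and look.

```bash
python3 -m jog '{"travel":[[0,0,-0.003],[0,0,-0.003],[0,0,-0.003],[0,0,-0.003],[0,0,-0.003],[0,0,-0.003],[0,0,-0.02],[0,0,-0.05],[0,0,-0.08],[0,0,-0.08]],"rot":[[0,0,0],[0,0,0],[0,0,0],[0,0,0],[0,0,0],[0,0,0],[0,0,0],[0,0,0],[0,0,0],[0,0,0]],"fingers":[0.6,0.6,0.6,0.6,0.6,0.6,0.6,0.6,0.6,0.6]}' 40
python3 -m jog '{"travel":[[0,0,0],[0,0,0],[0,0,0],[0,0,0],[0,0,0],[0,0,0],[0,0,0],[0,0,0]],"rot":[[0,0,0],[0,0,0],[0,0,0],[0,0,0],[0,0,0],[0,0,0],[0,0,0],[0,0,0]],"fingers":[0,0,0,0,0,0,0,0]}' 20
python3 - <<'E'
from h import *
im,K,E=snap('scene','s13.png');cv2.imwrite('pics/s13c.png',cv2.resize(im[120:260,150:310],None,fx=4,fy=4))
im,K,E=snap('wrist','w13.png')
hsv=cv2.cvtColor(im,cv2.COLOR_BGR2HSV)
m=(((hsv[...,0]<6)|(hsv[...,0]>174))&(hsv[...,1]>150)).astype(np.uint8)
k,l,st,c=cv2.connectedComponentsWithStats(m)
for i in range(1,k):
    if st[i,4]>60:print('red',st[i],c[i].round(0),ray(K,E,*c[i],122))
print(pose()[:3,3])
E
```

```text
clock: 28.8
tool_pos: [561.3, -42.1, 277.3]
tool_rot: [3.141, 0.008, 2.853]
force: [0.1, -1.1, 0.2]
grip_width: 0.6
clock: 29.6
tool_pos: [559.4, -41.6, 272.7]
tool_rot: [3.142, 0.0, 2.853]
force: [0.6, -0.8, 0.3]
grip_width: 0.002
red [232  35  26  26 573] [244.  48.] [455.6 -11.1 122. ]
[559.35129532 -41.63766811 272.70242372]
```

View pics/s13c.png

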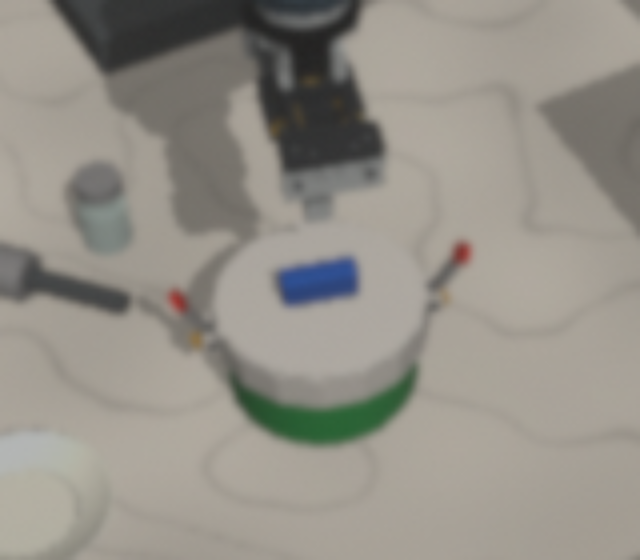

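View pics/w13.png

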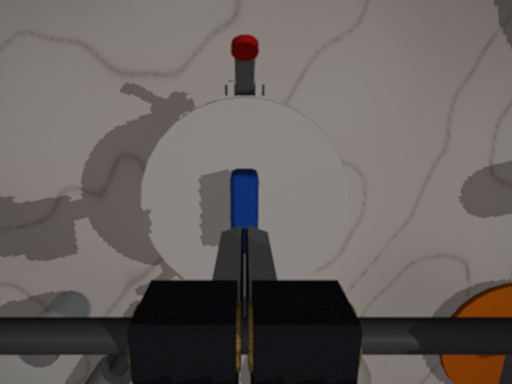

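The lid sits level and home with both arms up: the scene red ends are at crop (177,300) and (462,252), and the near arm is straight along tool x at (244,48) in the wrist view. Now I swing the near arm with closed fingertips, along an arc about its hinge (87 mm out, 74 mm up).

```bash
python3 -m jog '{"travel":[[0.04,0,0.02],[0.084,0,0.03],[0.084,0,0.06],[0.084,0,0.071],[0.084,0,0.071],[0.094,0,0.071],[0.104,0,0.071],[0.115,0,0.071],[0.12,0,0.081],[0.121,0,0.086]],"rot":[[0,0,0],[0,0,0],[0,0,0],[0,0,0],[0,0,0],[0,0,0],[0,0,0],[0,0,0],[0,0,0],[0,0,0]],"fingers":[0,0,0,0,0,0,0,0,0,0]}' 20
python3 - <<'E'
from h import *
snap('wrist','w14.png')
E
```

```text
clock: 30.7
tool_pos: [442.1, -6.7, 186.0]
tool_rot: [3.142, -0.002, 2.853]
force: [-2.3, 0.2, 1.2]
grip_width: 0.003
```

View pics/w14.png

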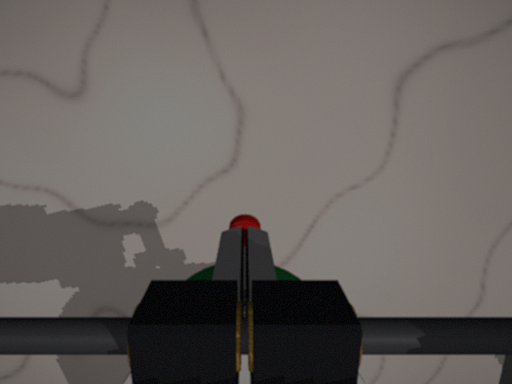

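The red end shows just past the fingertips at (245,221), so the arm is under the fingers and going down. I continue the arc.

```bash
python3 -m jog '{"travel":[[0.001,0,0.01],[0.001,0,0.02],[-0.001,0,0.032],[-0.003,0,0.045],[-0.008,0,0.055],[-0.014,0,0.06],[-0.018,0,0.06],[-0.022,0,0.06],[-0.025,0,0.06],[-0.025,0,0.06]],"rot":[[0,0,0],[0,0,0],[0,0,0],[0,0,0],[0,0,0],[0,0,0],[0,0,0],[0,0,0],[0,0,0],[0,0,0]],"fingers":[0,0,0,0,0,0,0,0,0,0]}' 20
python3 - <<'E'
from h import *
im,K,E=snap('scene','s15.png');cv2.imwrite('pics/s15c.png',cv2.resize(im[120:260,150:310],None,fx=4,fy=4))
E
```

```text
clock: 31.75
tool_pos: [467.6, -14.4, 126.8]
tool_rot: [-3.142, 0.0, 2.853]
force: [-0.6, 1.0, -0.2]
grip_width: 0.009
```

View pics/s15c.png

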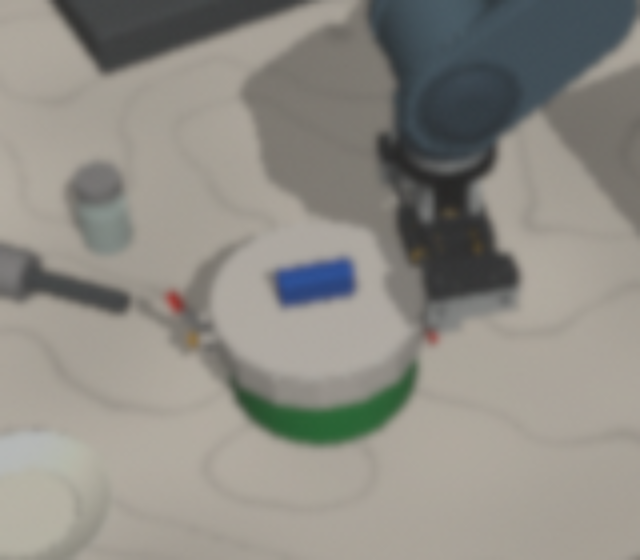

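The near arm's red end now hangs low at crop (432,337), and there is no resistance yet. I press further inwards.

```bash
python3 -m jog '{"travel":[[-0.002,0,0],[-0.004,0,0],[-0.004,0,0]],"rot":[[0,0,0],[0,0,0],[0,0,0]],"fingers":[0,0,0]}' 20
python3 -m jog '{"travel":[[-0.002,0,0],[-0.004,0,0],[-0.004,0,0]],"rot":[[0,0,0],[0,0,0],[0,0,0]],"fingers":[0,0,0]}' 20
```

```text
clock: 32.1
tool_pos: [470.4, -15.2, 126.4]
tool_rot: [-3.141, -0.003, 2.853]
force: [-5.2, 1.2, 1.4]
grip_width: 0.005
clock: 32.4
tool_pos: [472.2, -15.8, 125.7]
tool_rot: [-3.141, -0.01, 2.854]
force: [-13.7, 2.7, 7.3]
grip_width: 0.006
```

```bash
python3 -m jog '{"travel":[[0.02,0,0],[0.05,0,0],[0.08,0,-0.03],[0.08,0,-0.07],[0.08,0,-0.1],[0.08,0,-0.13],[0.08,0,-0.13],[0.08,0,-0.13]],"rot":[[0,0,0],[0,0,0],[0,0,0],[0,0,0],[0,0,0],[0,0,0],[0,0,0],[0,0,0]],"fingers":[0,0,0,0,0,0,0,0]}' 20
python3 - <<'E'
from h import *
im,K,E=snap('scene','s16.png');cv2.imwrite('pics/s16c.png',cv2.resize(im[150:240,190:280],None,fx=6,fy=6,interpolation=cv2.INTER_CUBIC))
snap('wrist','w16.png')
im,K,E=snap('top','t16.png');cv2.imwrite('pics/t16c.png',cv2.resize(im[110:240,230:340],None,fx=4,fy=4))
E
```

```text
clock: 33.2
tool_pos: [398.9, 6.0, 257.4]
tool_rot: [3.142, 0.003, 2.853]
force: [-0.5, 1.1, -0.1]
grip_width: 0.004
```

View pics/s16c.png

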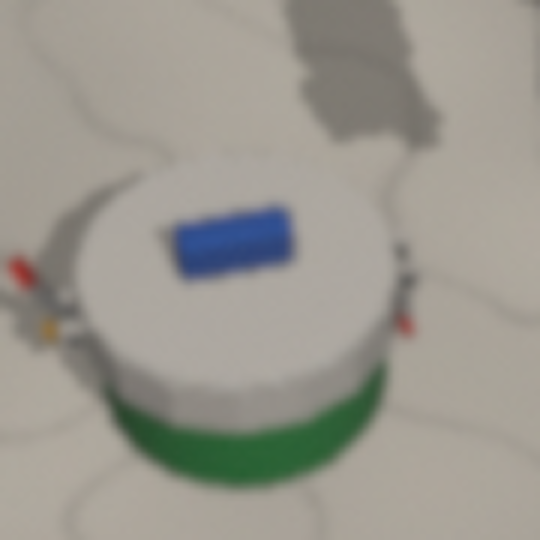

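View pics/w16.png

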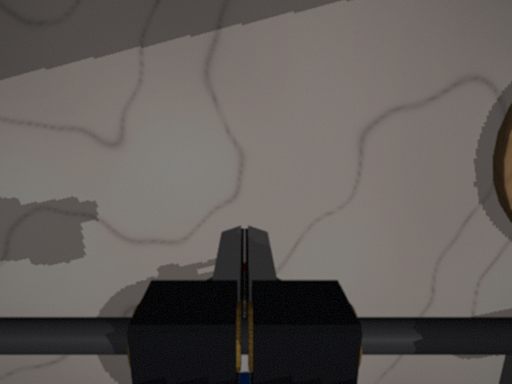

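View pics/t16c.png

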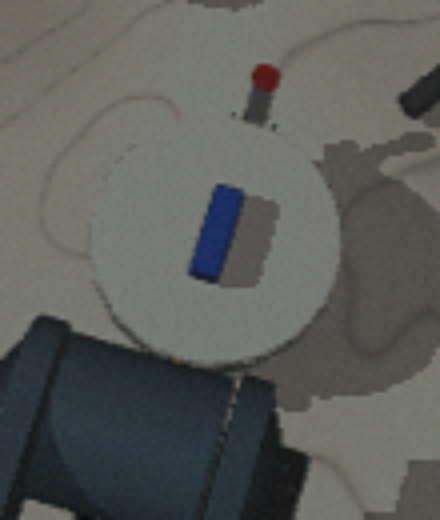

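```bash
python3 - <<'E'
from h import *
K,E=cam('scene');d=np.array([-.9587,.2846,0]);c=np.array([559.9,-41.9,0])
print('hinge',proj(K,E,c+87*d+[0,0,74]))
for a in(-60,-75,-82,-88):
    r=np.radians(a);print(a,proj(K,E,c+d*(87+52*np.cos(r))+[0,0,74+52*np.sin(r)]))
im=cv2.imread('pics/s16.png');h=cv2.cvtColor(im,cv2.COLOR_BGR2HSV);m=(((h[...,0]<6)|(h[...,0]>174))&(h[...,1]>110)).astype(np.uint8);m[:150]=0;m[240:]=0
k,l,st,cc=cv2.connectedComponentsWithStats(m)
for i in range(1,k):
    if st[i,4]>3:print(st[i],cc[i])
# far arm initial check, bar check
print('bar',proj(K,E,c+[0,0,123]),[proj(K,E,c-d*(87+52*np.cos(r))+[0,0,74+52*np.sin(r)]) for r in np.radians([65,58,52])])
E
```

```text
hinge [258.2 191.7]
-60 [266.1 199.9]
-75 [262.3 201.7]
-82 [260.4 202.3]
-88 [258.8 202.7]
[192 194   4   4  10] [193.4 195.2]
bar [230.1 185.6] [array([194.3, 192.4]), array([192.5, 193.5]), array([191.2, 194.5])]
```

Against the projected hinge positions, and after the picture's small common offset, the near red end at (257,204.5) fits fully down (about -88°). The far arm is still up, with its red end at (193,195). I cross over and do the far arm.

```bash
python3 -m jog '{"travel":[[-0.04,0,0],[-0.08,0,0],[-0.12,0,0],[-0.16,0,0],[-0.2,0,0],[-0.235,0,0],[-0.252,0,0],[-0.252,0,0],[-0.252,0,0]],"rot":[[0,0,0],[0,0,0],[0,0,0],[0,0,0],[0,0,0],[0,0,0],[0,0,0],[0,0,0],[0,0,0]],"fingers":[0,0,0,0,0,0,0,0,0]}' 20
python3 - <<'E'
from h import *
T=pose();q=T[:3,3]-[559.9,-41.9,0];print('X',q[:2]@[-.9587,.2846],'Y',q[:2]@[.2846,.9587],'tip',q[2]-97)
E
```

```text
clock: 34.25
tool_pos: [639.1, -65.3, 254.8]
tool_rot: [-3.142, -0.003, 2.853]
force: [-0.5, -0.3, -0.5]
grip_width: 0.01
X -82.59331131158798 Y 0.08889911691827002 tip 157.7997829185189
```

```bash
python3 -m jog '{"travel":[[0,0,0.03],[0,0,0.052],[0,0,0.052],[-0.01,0,0.052],[-0.02,0,0.052],[-0.031,0,0.052],[-0.036,0,0.062],[-0.037,0,0.068],[-0.037,0,0.068]],"rot":[[0,0,0],[0,0,0],[0,0,0],[0,0,0],[0,0,0],[0,0,0],[0,0,0],[0,0,0],[0,0,0]],"fingers":[0,0,0,0,0,0,0,0,0]}' 20
python3 - <<'E'
from h import *
im,K,E=snap('scene','s17.png');cv2.imwrite('pics/s17c.png',cv2.resize(im[120:260,150:310],None,fx=4,fy=4,interpolation=cv2.INTER_CUBIC))
T=pose();q=T[:3,3]-[559.9,-41.9,0];print('X',q[:2]@[-.9587,.2846],'Y',q[:2]@[.2846,.9587],'tip',q[2]-97)
E
```

```text
clock: 35.15
tool_pos: [675.4, -76.2, 188.0]
tool_rot: [-3.142, -0.0, 2.853]
force: [0.6, -0.1, 0.8]
grip_width: 0.005
X -120.21719696911663 Y 0.06864839363588421 tip 91.12180643546662
```

View pics/s17c.png

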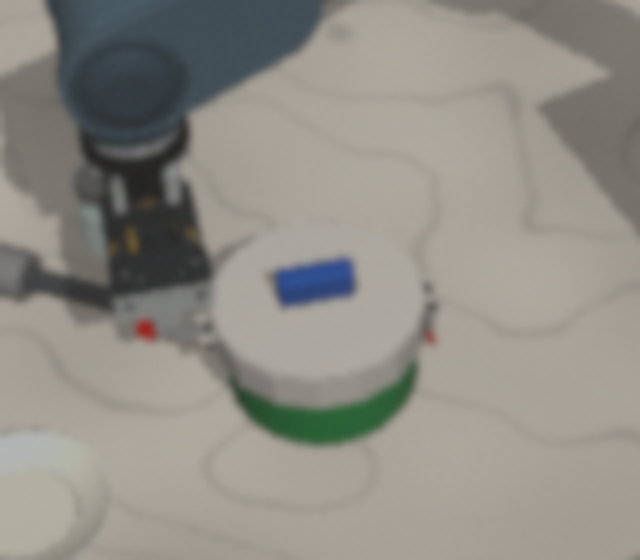

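The far red end is pushed out and down at crop (146,329), under the fingertips. I continue the arc.

```bash
python3 -m jog '{"travel":[[-0.002,0,0.01],[-0.002,0,0.02],[0.0,0,0.032],[0.002,0,0.045],[0.007,0,0.055],[0.013,0,0.06],[0.018,0,0.06],[0.022,0,0.06],[0.025,0,0.06],[0.025,0,0.06]],"rot":[[0,0,0],[0,0,0],[0,0,0],[0,0,0],[0,0,0],[0,0,0],[0,0,0],[0,0,0],[0,0,0],[0,0,0]],"fingers":[0,0,0,0,0,0,0,0,0,0]}' 20
python3 -m jog '{"travel":[[0.002,0,0],[0.004,0,0],[0.004,0,0]],"rot":[[0,0,0],[0,0,0],[0,0,0]],"fingers":[0,0,0]}' 20
python3 -m jog '{"travel":[[0.002,0,0],[0.004,0,0],[0.004,0,0]],"rot":[[0,0,0],[0,0,0],[0,0,0]],"fingers":[0,0,0]}' 20
```

```text
clock: 36.2
tool_pos: [655.3, -70.4, 129.4]
tool_rot: [3.141, 0.017, 2.852]
force: [22.6, -5.5, -15.4]
grip_width: 0.003
clock: 36.5
tool_pos: [654.5, -70.2, 130.3]
tool_rot: [3.14, 0.028, 2.851]
force: [36.3, -8.2, -22.8]
grip_width: 0.004
clock: 36.8
tool_pos: [653.5, -70.0, 130.5]
tool_rot: [3.139, 0.038, 2.851]
force: [49.5, -11.4, -34.4]
grip_width: 0.004
```

The resistance came early, so I back out and look.

```bash
python3 -m jog '{"travel":[[-0.01,0,0],[-0.02,0,0],[-0.05,0,0],[-0.08,0,0],[-0.08,0,-0.04],[-0.08,0,-0.09],[-0.08,0,-0.12],[-0.08,0,-0.12],[-0.08,0,-0.12]],"rot":[[0,0,0],[0,0,0],[0,0,0],[0,0,0],[0,0,0],[0,0,0],[0,0,0],[0,0,0],[0,0,0]],"fingers":[0,0,0,0,0,0,0,0,0]}' 20
python3 - <<'E'
from h import *
im,K,E=snap('scene','s18.png');cv2.imwrite('pics/s18c.png',cv2.resize(im[150:240,180:280],None,fx=6,fy=6,interpolation=cv2.INTER_CUBIC))
im,K,E=snap('wrist','w18.png')
im,K,E=snap('top','t18.png');cv2.imwrite('pics/t18c.png',cv2.resize(im[110:240,230:340],None,fx=4,fy=4))
E
```

```text
clock: 37.7
tool_pos: [719.8, -89.2, 248.5]
tool_rot: [-3.142, -0.001, 2.853]
force: [-0.7, 0.4, -0.3]
grip_width: 0.005
```

View pics/s18c.png

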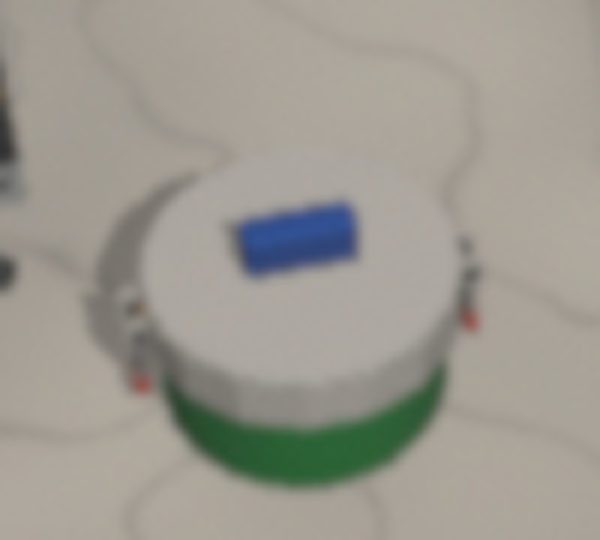

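View pics/t18c.png

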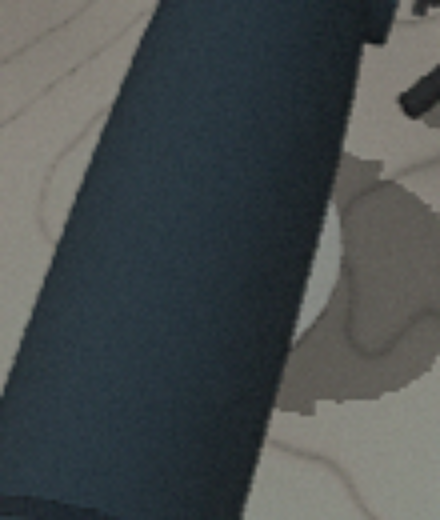

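View pics/w18.png

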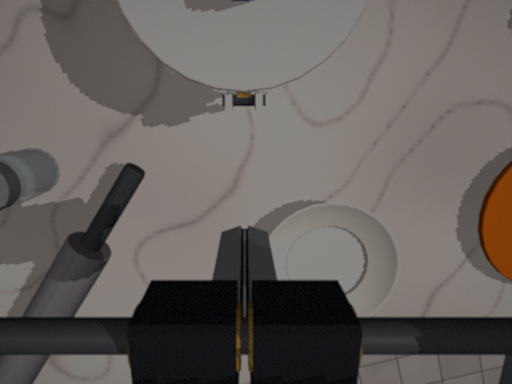

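```bash
python3 - <<'E'
from h import *
d=np.array([-.9587,.2846,0]);c=np.array([559.9,-41.9,0])
im=cv2.imread('pics/s18.png');h=cv2.cvtColor(im,cv2.COLOR_BGR2HSV).astype(int);b=im.astype(int)
K,E=cam('scene');m=((b[...,2]-np.maximum(b[...,1],b[...,0]))>35).astype(np.uint8);m[:150]=0;m[240:]=0;m[:,:180]=0;m[:,280:]=0
k,l,st,cc=cv2.connectedComponentsWithStats(m)
for i in range(1,k):
    if st[i,4]>2:print(st[i],cc[i])
for s in(1,-1):
  for a in(-65,-75,-82,-88):
    r=np.radians(a);print(s,a,proj(K,E,c+s*d*(87+52*np.cos(r))+[0,0,74+52*np.sin(r)]))
  print('hinge',proj(K,E,c+s*d*87+[0,0,74]))
K,E=cam('wrist')
for a in(-60,-70,-80,-88):
    r=np.radians(a);print('wr',a,proj(K,E,c-d*(87+55*np.cos(r))+[0,0,74+55*np.sin(r)]))
print('hinge',proj(K,E,c-d*87+[0,0,74]),proj(K,E,c-d*82+[0,0,95]))
cv2.imwrite('pics/w18c.png',cv2.resize(cv2.imread('pics/w18.png')[70:130,200:290],None,fx=7,fy=7))
E
```

```text
[257 202   3   3   5] [258. 203.]
[203 213   2   2   4] [203.5 213.5]
1 -65 [264.9 200.6]
1 -75 [262.3 201.7]
1 -82 [260.4 202.3]
1 -88 [258.8 202.7]
hinge [258.2 191.7]
-1 -65 [197.6 213.1]
-1 -75 [200.4 213.3]
-1 -82 [202.4 213.2]
-1 -88 [204.1 212.9]
hinge [203.1 201.7]
wr -60 [244.7 131.4]
wr -70 [244.7 120.8]
wr -80 [244.7 109.8]
wr -88 [244.7 100.7]
hinge [244.7  97.7] [244.7  89.3]
```

View pics/w18c.png

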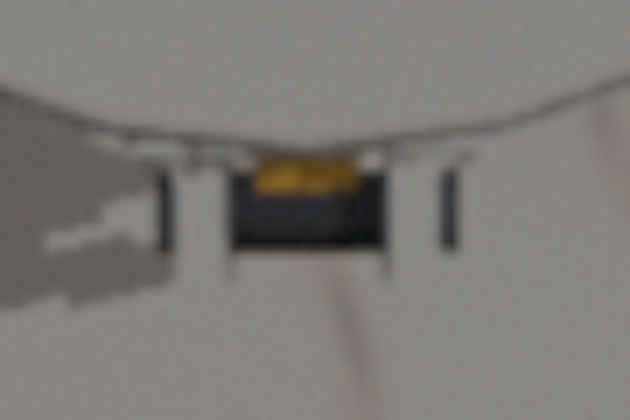

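The far arm shows its dark back edge-on at the hinge with no red end visible past it, so it hangs vertical. The scene view agrees: red at (203.5,213.5), predicted (204,213). I look straight down at the near arm the same way.

```bash
python3 -m jog '{"travel":[[0.04,0,0],[0.08,0,0],[0.12,0,0],[0.16,0,0],[0.18,0,0],[0.18,0,0],[0.18,0,0],[0.18,0,0]],"rot":[[0,0,0],[0,0,0],[0,0,0],[0,0,0],[0,0,0],[0,0,0],[0,0,0],[0,0,0]],"fingers":[0,0,0,0,0,0,0,0]}' 20
python3 - <<'E'
from h import *
im,K,E=snap('wrist','w19.png')
d=np.array([-.9587,.2846,0]);c=np.array([559.9,-41.9,0])
for a in(-60,-70,-80,-88):
    r=np.radians(a);print('wr',a,proj(K,E,c+d*(87+55*np.cos(r))+[0,0,74+55*np.sin(r)]))
print('hinge',proj(K,E,c+d*87+[0,0,74]),pose()[:3,3])
cv2.imwrite('pics/w19c.png',cv2.resize(im[0:200,150:350],None,fx=3,fy=3))
E
```

```text
clock: 38.65
tool_pos: [548.6, -38.6, 248.3]
tool_rot: [-3.142, -0.0, 2.853]
force: [-0.1, 0.3, -0.1]
grip_width: 0.003
wr -60 [244.9  67.2]
wr -70 [244.9  78.5]
wr -80 [244.8  90. ]
wr -88 [244.8  99.2]
hinge [244.9 101.9] [548.65516686 -38.62091391 248.40252541]
```

View pics/w19c.png

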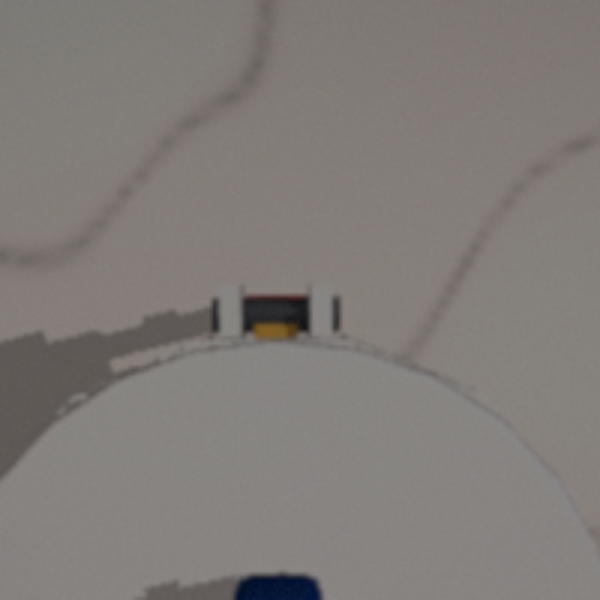

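A thin red line at the near arm's outer edge (crop row 297) leaves a degree or two open to doubt, and I pressed this arm only 14 N, so I press it once more, firmly.

```bash
python3 -m jog '{"travel":[[0.04,0,0],[0.08,0,0],[0.118,0,0],[0.118,0,0],[0.118,0,0.04],[0.118,0,0.08],[0.118,0,0.119],[0.118,0,0.119],[0.1,0,0.119],[0.09,0,0.119]],"rot":[[0,0,0],[0,0,0],[0,0,0],[0,0,0],[0,0,0],[0,0,0],[0,0,0],[0,0,0],[0,0,0],[0,0,0]],"fingers":[0,0,0,0,0,0,0,0,0,0]}' 20
python3 -m jog '{"travel":[[-0.004,0,0],[-0.008,0,0],[-0.012,0,0],[-0.014,0,0],[-0.014,0,0]],"rot":[[0,0,0],[0,0,0],[0,0,0],[0,0,0],[0,0,0]],"fingers":[0,0,0,0,0]}' 20
```

```text
clock: 39.7
tool_pos: [464.3, -13.5, 131.5]
tool_rot: [3.142, 0.003, 2.853]
force: [0.5, -0.2, 0.5]
grip_width: 0.003
clock: 40.2
tool_pos: [471.1, -15.2, 128.9]
tool_rot: [-3.141, -0.014, 2.854]
force: [-17.8, 5.0, 14.1]
grip_width: 0.004
```

```bash
python3 -m jog '{"travel":[[-0.003,0,0],[-0.004,0,0],[-0.004,0,0]],"rot":[[0,0,0],[0,0,0],[0,0,0]],"fingers":[0,0,0]}' 20
python3 -m jog '{"travel":[[0.02,0,0],[0.05,0,0],[0.08,0,0],[0.08,0,-0.04],[0.08,0,-0.08],[0.08,0,-0.12],[0.04,0,-0.14],[0.0,0,-0.14],[-0.03,0,-0.14],[-0.07,0,-0.14]],"rot":[[0,0,0],[0,0,0],[0,0,0],[0,0,0],[0,0,0],[0,0,0],[0,0,0],[0,0,0],[0,0,0],[0,0,0]],"fingers":[0,0,0,0,0,0,0,0,0,0]}' 20
python3 -m jog '{"travel":[[0,0,0],[0,0,0],[0,0,0]],"rot":[[0,0,0],[0,0,0],[0,0,0]],"fingers":[0,0,0]}' 20
python3 - <<'E'
from h import *
im,K,E=snap('wrist','w20.png');cv2.imwrite('pics/w20c.png',cv2.resize(im[60:200,150:350],None,fx=3.5,fy=3.5))
im,K,E=snap('scene','s20.png');cv2.imwrite('pics/s20c.png',cv2.resize(im[130:350,140:390],None,fx=3,fy=2.7))
E
```

```text
clock: 40.5
tool_pos: [472.1, -15.5, 128.2]
tool_rot: [-3.14, -0.024, 2.854]
force: [-30.2, 6.9, 24.4]
grip_width: 0.009
clock: 41.5
tool_pos: [547.1, -37.8, 270.8]
tool_rot: [3.142, 0.002, 2.853]
force: [-0.7, 0.2, 0.8]
grip_width: 0.008
clock: 41.8
tool_pos: [545.1, -37.3, 270.0]
tool_rot: [-3.142, 0.0, 2.853]
force: [-0.5, -0.8, -0.6]
grip_width: 0.001
```

View pics/w20c.png

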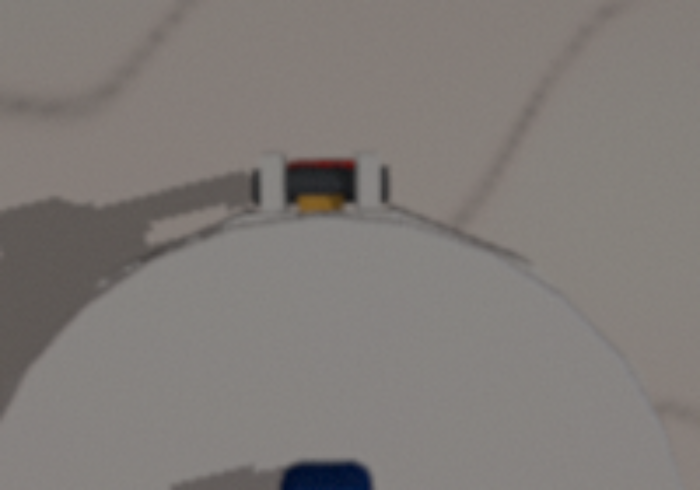

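View pics/s20c.png

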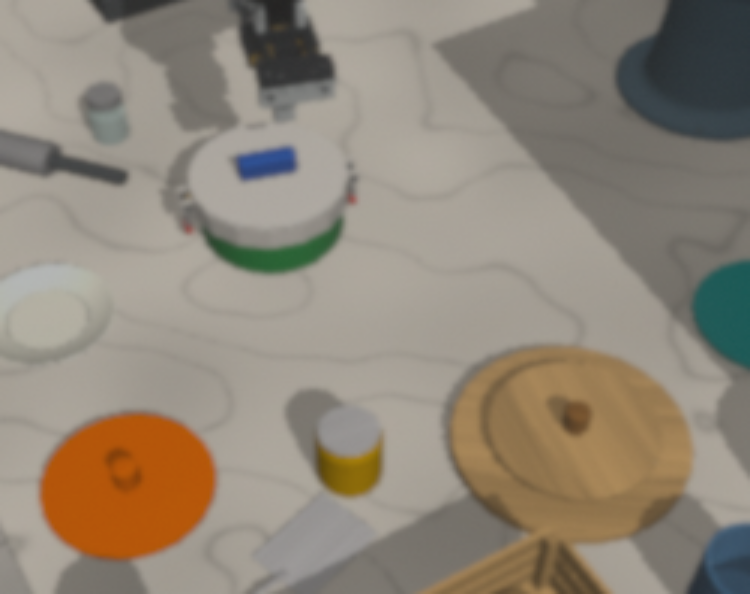

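Pressed at 30 N, the near arm stopped at the same place as before, so it is at its stop. The wider red line fits the camera now being further out. The scene picture shows the lid level, both red ends low at crop (189,228) and (351,199), the cover flat on the board, and the salt jar and tin in place. The robot is clear, so I hand in.

```bash
python3 -c "
from bench import arm
arm.close_job(); print(arm.observe()['clock'])"
```

```text
the job is handed in; nothing more can be done
the job is handed in; nothing more can be done
```

I finished the job and handed it in at about 42 s on the robot's clock; no verdict came back.

- **Cover:** it lies flat on the chapati board near its middle. My first grip closed too late and came up empty, so I repeated it.
- **Pots:** I saw only two on the counter. Both were gripped at 8 N and stood upright in the canister when last seen before the lid went on.
- **Lid:** it was pushed home with both arms up, stopping solid under 27 N. That was 60.0 mm above where I gripped it on the counter, as specified.
- **Arms:** I swung the near one down first, then the far one. The last pictures fit both at about 88° below level, the stop.
- **Bystanders:** the salt jar and the yellow tin look untouched in the last scene picture; I did not measure them again.

**What disagreed:** the far arm stopped about 5 mm earlier than my lid centre predicted, so the fingertips pressed it at about 60 N in all before I backed off. That fits the lid sitting about 2.5 mm towards the far side. A thin red line still showed at the near arm's edge from above. I pressed that arm again at about 40 N in all (30 N inwards) and it did not go further, so I put the line down to viewing angle.

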